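# Sieve the small glass beads out of the large ones

### The arm

A 6-joint arm with a two-finger parallel gripper is mounted at the origin on the work surface. World frame = base frame: x ahead of the robot, y to its left, z up, the work surface at z = 0. Lengths are in m, angles in rad, forces in N, time in s.
With the tool pointing down it reaches from about 0.35 to 0.775 m from the base axis. Payload 7.3 kg.
Tool frame: the origin (TCP) lies at the centre of the arm's flange, where the gripper is bolted on; the fingertips stand 178 mm ahead of it and the grasp point (between the pads) lies 159 mm ahead of it; x points along the fingers, y is the direction in which the jaws open and shut, and the axes are right-handed (so a half turn about x gives the same grasp; the last joint's range is limited). The gripper opens to 92 mm and grips with 3 to 60 N. Pads are 19 mm wide; open, the fingers measure 130 mm over their backs; the gripper's body (75 mm by 190 mm) begins 47 mm behind the grasp point.
Start: joints at [1.011, 0.342, 1.524, -0, 1.275, -0.146], TCP at [0.211, 0.481, 0.405] pointing down, gripper open.
Joint ranges: [-2.53, 2.53], [-0.77, 2.02], [0.04, 2.7], [-1, 4.14], [0.28, 2.66], [-3.11, 3.11]. Speed limits (rad/s): [2.57, 2.57, 3.14, 3.14, 3.14, 3.14].

### API

Orientations are given as [roll, pitch, yaw] about the fixed x, y, z axes, in that order (R = Rz(yaw) Ry(pitch) Rx(roll)).
In Python, from cell import readout, cams, workorder gives the robot as it stands.
- The arm moves only by the shell command python3 -m inch 'ROWS' [FORCE]. ROWS is text: rows parted by semicolons, each of 5 numbers parted by spaces: the shift along the world's x, y, z in mm, then the turn about the world's z in rad, then the opening, from 0 (shut) to 1 (fully open). A call has 1 to 8 rows; each row shifts and turns the commanded pose from where the row before left it; what a row does not reach is not made up. A row lasts 1/12 s, in which the tool goes at most 41.7 mm and 7.16 degrees, less where a joint would pass 70% of its speed; a pose out of reach is approached as far as the arm can. A call is refused whole if a number of a shift passes 41.7 or a number of a turn 0.125, either way. A call with a gripper value outside its range is refused whole. The fingers move at their own pace and stop on an object; FORCE is the grip in N (left out, the last holds). Time passes only in rows, so rows that do not move let the fingers close. It gives the time, the measured TCP pose, the force and the opening at its end, in the units of the state.
- readout.observe(): the state, without advancing time (a new reading comes with each control period).
- cams.read_camera(name): name is "scene" or "side" or "wrist"; returns a dict with "color" (400x640x3 uint8, red, green, blue), "fx", "fy", "cx", "cy" (pixels), "world_to_cam" (4x4, takes a point from world to camera coordinates); the wrist camera has in their place "T_tool_cam" (4x4, takes a point from camera to tool coordinates, whose origin is the TCP and whose axes are the tool frame's). Camera axes: x right, y down, z forward; pixel columns grow to the right and rows downward; lengths in m; the calibration is good to about 2 mm. A picture is of the moment at which its call begins: read the wrist's pose just before it. There is no depth.
- workorder.hand_in(): hands the job in, once; it reports no verdict.
The state is a dict: "time": time; "qpos": joint angles; "qvel": joint speeds; "joint_efforts": joint torques, N m; "tool_pos": TCP position; "tool_rot": TCP orientation; "contact_force": force on the tool from outside, world axes, zero at the start; "torque": the same for the moment, N m; "opening": finger opening in m.
Only numpy, scipy, OpenCV 4.12 (cv2) and the standard library are available. Lean on these libraries where they do the work, as an engineer would, in place of code of your own. Each camera call takes 0.05 s, during which the arm holds its last target.

### The job

Take the loaded bead sieve by its handle, carry it level from the slab to the catch tray and set it down with its skirt between the rails. Keep hold of it and shake it side to side along the rails, always riding on them, with a light hand and without leaning on it or knocking the ends, until all six small beads have dropped into the tray. Then let go, leaving the sieve resting on the tray with the three large beads still in it, and do not disturb the other things on the bench.

Things in the scene. Friction and masses are not known exactly. Their poses are not given: they have to be found in the camera images.
- tray: catch tray: steel pan, 251 x 127 mm inside, on a soft dark mat 270 x 160 mm, 15 mm thick. Origin: on the table under the mat's middle; x across the tray, y along its length (the way to shake), z up. The pan has sunk into the mat, by up to 5 mm more or less than usual, and slopes along y by up to 45 mm per metre, either end low, new every time: this reading is the mat's and does not show it.
- rails (a point): point of the mat's frame 66 mm above the table, where the middle between the rail tops would be with usual sinking; the true rails pass within 5 mm above or below it and slope along y. Rails: the pan's long rims, 8 mm round, centred 67.5 mm either side, 39 mm above the pan's inner floor; the end rims, 125 mm from the middle, are as high. The pan gives no further under load.
- sieve: hand sieve, stainless, 0.32 to 0.5 kg empty: frame 121 mm (x) by 151 mm (y) outside, 3 mm walls 41 mm high, open on top. Origin: centre of its underside (skirt's lower edge); x along the handle, y the way to shake, z up. Starts on the round slab. Riding on the rails, handle across the tray, its origin is 8 mm below the rail tops (it may be turned end for end).
- flanges (a point): point of the sieve 8 mm above its origin, level with the underside of its two flanges, which slide on the rails: 14 mm wide strips sticking out along the sides x = -60.5 and +60.5 mm. The 8 mm of skirt below drops between the rails with 3 mm play each side in x, and can slide 50 mm each way in y before it meets the tray's ends.
- floor (a point): middle of the top of the sieve's punched floor, 11 mm above its origin; 25 mm square holes in staggered rows. Polished: standing beads keep their place if carried gently and begin to slide at about 1.7 to 2.6 m/s2 (or a tilt of 0.17 rad); brisk strokes of some 70 mm carry them over the holes.
- sieve_grip (a point): centre of the sieve's handle: a round wooden grip, 16 mm thick and 76 mm long, along the sieve's x, 100 mm above the sieve's origin, over its middle; steel wires carry it from both ends down to the frame. Axes as the sieve's. Beads and walls below reach at most 41 mm above the sieve's origin.
- small1_c (a point): centre of a small glass barrel bead, 19 mm across and 14 mm high, 11 g; it starts standing on the sieve's floor between the holes
- small2_c (a point): centre of a small glass barrel bead, 19 mm across and 14 mm high, 11 g; it starts standing on the sieve's floor between the holes
- small3_c (a point): centre of a small glass barrel bead, 19 mm across and 14 mm high, 11 g; it starts standing on the sieve's floor between the holes
- small4_c (a point): centre of a small glass barrel bead, 19 mm across and 14 mm high, 11 g; it starts standing on the sieve's floor between the holes
- small5_c (a point): centre of a small glass barrel bead, 19 mm across and 14 mm high, 11 g; it starts standing on the sieve's floor between the holes
- small6_c (a point): centre of a small glass barrel bead, 19 mm across and 14 mm high, 11 g; it starts standing on the sieve's floor between the holes
- large1_c (a point): centre of a large glass barrel bead, 34 mm across and 24 mm high, 52 g; it starts standing on the sieve's floor; too big for the holes
- large2_c (a point): centre of a large glass barrel bead, 34 mm across and 24 mm high, 52 g; it starts standing on the sieve's floor; too big for the holes
- large3_c (a point): centre of a large glass barrel bead, 34 mm across and 24 mm high, 52 g; it starts standing on the sieve's floor; too big for the holes
- slab: round dark steel slab, 210 mm across, 22 mm high, fixed; origin at the centre of its underside
- paddle: bystander: graphite paddle with a wooden handle, 220 mm long, 18 mm high, lying between slab and tray; origin near its middle, x towards the blade
- pot: bystander: white pot with a wooden lid, 62 mm across, 69 mm high; origin at the centre of its underside
- coaster: bystander: glass disc, 72 mm across, 9 mm high; origin at the centre of its underside
- tweezers: bystander: steel tweezers, 140 mm long, 10 mm high; origin at the middle
Mind the look-alikes: they are no part of the job. Leave any turquoise look-alike of the sieve alone.

How it is judged:
On the way, in this order (a step that is already met when the one before it is completed fails the run):
1. the sieve, in the hand, bears on the tray's rails with its skirt inside them (contact force between the fingers and sieve above 2 N and contact force between sieve and tray above 1 N and z of sieve in the frame of tray between 0.05 and 0.066 m and x of sieve in the frame of tray between -0.0045 and 0.0045 m and y of sieve in the frame of tray between -0.056 and 0.056 m), for 0.2 s.
2. all six small beads have dropped into the tray while the hand still holds the sieve on the rails (contact force between the fingers and sieve above 2 N and z of sieve in the frame of tray between 0.05 and 0.066 m and x of sieve in the frame of tray between -0.0045 and 0.0045 m and y of sieve in the frame of tray between -0.056 and 0.056 m and z of each of small1_c, small2_c, small3_c, small4_c, small5_c, small6_c in the frame of sieve below -0.006 m and x of small1_c in the frame of tray between -0.068 and 0.068 m and y of small1_c in the frame of tray between -0.13 and 0.13 m and x of small2_c in the frame of tray between -0.068 and 0.068 m and y of small2_c in the frame of tray between -0.13 and 0.13 m and x of small3_c in the frame of tray between -0.068 and 0.068 m and y of small3_c in the frame of tray between -0.13 and 0.13 m and x of small4_c in the frame of tray between -0.068 and 0.068 m and y of small4_c in the frame of tray between -0.13 and 0.13 m and x of small5_c in the frame of tray between -0.068 and 0.068 m and y of small5_c in the frame of tray between -0.13 and 0.13 m and x of small6_c in the frame of tray between -0.068 and 0.068 m and y of small6_c in the frame of tray between -0.13 and 0.13 m), for 0.1 s.
At the end, for the whole second after the job is handed in: Sieve released and at rest on the rails (origin 50 to 66 mm above the table, within 4.5 mm of the tray's middle line, 56 mm of its mid-length, tilt under 0.08 rad); the six small beads lie in the tray (below the sieve's floor, inside the walls), the three large ones in the sieve (z of sieve in the frame of tray between 0.05 and 0.066 m and x of sieve in the frame of tray between -0.0045 and 0.0045 m and y of sieve in the frame of tray between -0.056 and 0.056 m and angle between sieve's own z axis and vertical below 0.08 rad and linear speed of sieve below 0.02 m/s and z of each of small1_c, small2_c, small3_c, small4_c, small5_c, small6_c in the frame of sieve below -0.006 m and x of small1_c in the frame of tray between -0.068 and 0.068 m and y of small1_c in the frame of tray between -0.13 and 0.13 m and x of small2_c in the frame of tray between -0.068 and 0.068 m and y of small2_c in the frame of tray between -0.13 and 0.13 m and x of small3_c in the frame of tray between -0.068 and 0.068 m and y of small3_c in the frame of tray between -0.13 and 0.13 m and x of small4_c in the frame of tray between -0.068 and 0.068 m and y of small4_c in the frame of tray between -0.13 and 0.13 m and x of small5_c in the frame of tray between -0.068 and 0.068 m and y of small5_c in the frame of tray between -0.13 and 0.13 m and x of small6_c in the frame of tray between -0.068 and 0.068 m and y of small6_c in the frame of tray between -0.13 and 0.13 m and z of large1_c in the frame of sieve between 0.012 and 0.055 m and x of large1_c in the frame of sieve between -0.06 and 0.06 m and y of large1_c in the frame of sieve between -0.075 and 0.075 m and z of large2_c in the frame of sieve between 0.012 and 0.055 m and x of large2_c in the frame of sieve between -0.06 and 0.06 m and y of large2_c in the frame of sieve between -0.075 and 0.075 m and z of large3_c in the frame of sieve between 0.012 and 0.055 m and x of large3_c in the frame of sieve between -0.06 and 0.06 m and y of large3_c in the frame of sieve between -0.075 and 0.075 m); the robot touches nothing.
It fails at once if the sieve is pressed or knocked on the catch tray with more than 25 N (contact force between sieve and tray above 25 N).
It fails at once if a small bead drops from the sieve while the sieve is lifted clear of the tray's rails (no contact with the tray) ((z of small1_c in the frame of sieve between -0.02 and -0.014 m or z of small2_c in the frame of sieve between -0.02 and -0.014 m or z of small3_c in the frame of sieve between -0.02 and -0.014 m or z of small4_c in the frame of sieve between -0.02 and -0.014 m or z of small5_c in the frame of sieve between -0.02 and -0.014 m or z of small6_c in the frame of sieve between -0.02 and -0.014 m) and contact force between sieve and tray below 0.02 N and z of sieve in the frame of tray above 0.0545 m).
It fails at once if one of the bystanders (paddle, lidded pot, glass coaster, tweezers) is shifted more than 30 mm (distance of any of paddle, pot, coaster, tweezers from where it was at the start of the episode above 0.03 m).
It also fails if it takes over 67 s, if anything falls off the work surface, if the arm or the gripper's body presses on something with over 40 N, if the wrist force passes 120 N, or if a joint passes its speed limit or range.

## Working session

There is one attempt and no reset: what is moved stays moved. The work goes in short steps, Python scripts to look and compute and a shell command to move; the robot and the scene stay as the last step left them, time stands still between calls to the robot, and variables do not carry over. Pictures are saved under pics/ and viewed, and the job is handed in when it is done.

```bash
ls; mkdir -p pics
python3 - <<'E'
from cell import readout,cams
import cv2
print(readout.observe())
for n in("scene","side","wrist"):
    c=cams.read_camera(n); cv2.imwrite(f"pics/{n}0.png",c["color"][:,:,::-1])
    print(n,c["fx"],c["fy"],c["cx"],c["cy"],c.get("world_to_cam",c.get("T_tool_cam")))
E
```

```text
pics
{'time': 0.0, 'qpos': array([ 1.01097252e+00,  3.42738947e-01,  1.52505945e+00, -7.48930268e-06,
        1.27539420e+00, -1.46001243e-01]), 'qvel': array([ 0.00074552, -0.00116453, -0.00256083,  0.0012949 , -0.00091531,
        0.00012408]), 'joint_efforts': array([ 6.95552262e-04, -4.31241846e+01, -2.44218099e+01,  7.20028114e-02,
        5.58709516e-02, -1.23802511e-04]), 'tool_pos': array([0.21101253, 0.48056959, 0.40402151]), 'tool_rot': array([-1.71232157,  1.56919636, -2.12614195]), 'contact_force': array([ 0.39061166,  0.41550256, -0.27656507]), 'torque': array([-0.0100941 , -0.00709707, -0.01209309]), 'opening': 0.09203955015175884}
scene 366.2347030634377 366.2347030634377 323.02625085057736 199.75320076352412 [[-0.61619346  0.78753999  0.0092938   0.23464803]
 [ 0.48440806  0.38826609 -0.78396319 -0.16668336]
 [-0.62101083 -0.478571   -0.62073774  1.30072076]
 [ 0.          0.          0.          1.        ]]
side 374.0196614153837 374.0196614153837 319.80599627740526 197.15869453100836 [[-0.87482008 -0.48430764  0.01165928  0.47540386]
 [-0.26876471  0.46517322 -0.84343311  0.18481828]
 [ 0.40305752 -0.74098582 -0.53710767  0.74267179]
 [ 0.          0.          0.          1.        ]]
wrist 357.7780951562657 357.7780951562657 315.03722471725166 196.81405212992073 [[ 4.71935044e-04 -2.92868260e-01  9.56152686e-01  2.09938963e-02]
 [ 9.99999541e-01  9.35941286e-04 -2.06899310e-04 -5.51154927e-04]
 [-8.34308534e-04  9.56152345e-01  2.92868567e-01 -7.85725051e-02]
 [ 0.00000000e+00  0.00000000e+00  0.00000000e+00  1.00000000e+00]]
```

View pics/scene0.png

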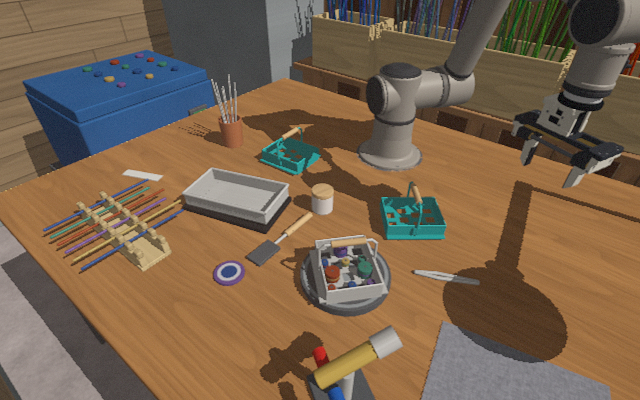

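View pics/side0.png

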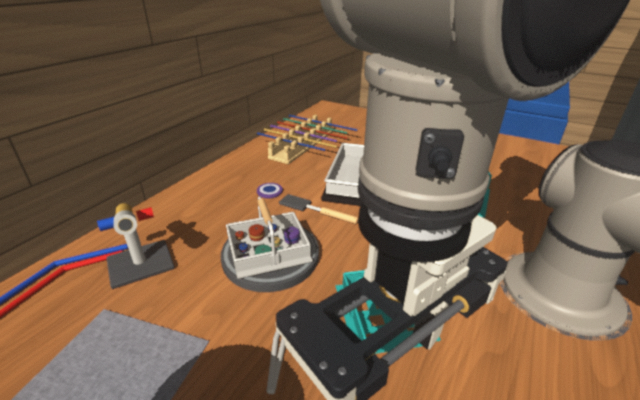

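View pics/wrist0.png

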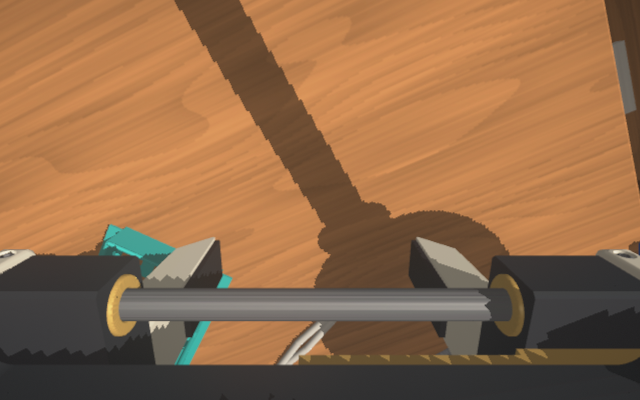

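Run:
```python
import cv2
a=cv2.imread("pics/scene0.png")
cv2.imwrite("pics/sc_a.png",cv2.resize(a[225:320,290:410],None,fx=6,fy=6,interpolation=cv2.INTER_CUBIC))
cv2.imwrite("pics/sc_b.png",cv2.resize(a[155:275,170:330],None,fx=5,fy=5,interpolation=cv2.INTER_CUBIC))
a=cv2.imread("pics/side0.png")
cv2.imwrite("pics/sd_a.png",cv2.resize(a[130:300,200:400],None,fx=3.5,fy=3.5,interpolation=cv2.INTER_CUBIC))
```

```text
(no output)
```

View pics/sc_a.png

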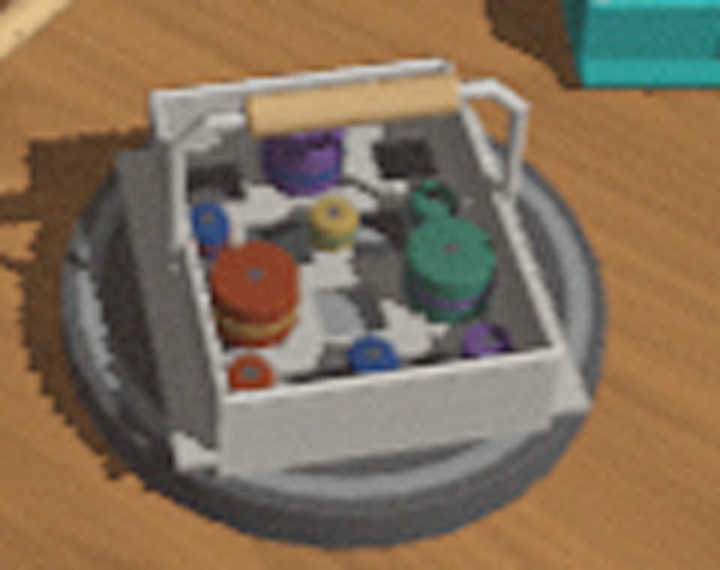

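View pics/sc_b.png

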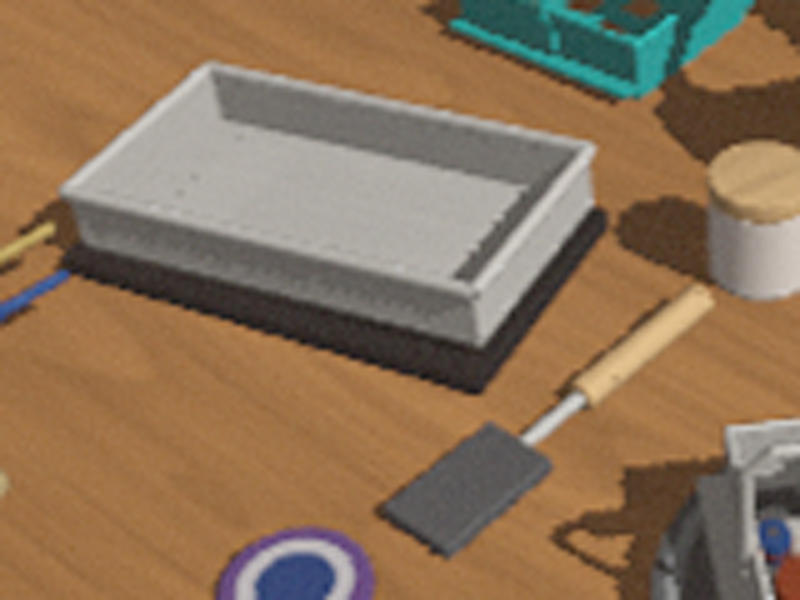

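View pics/sd_a.png

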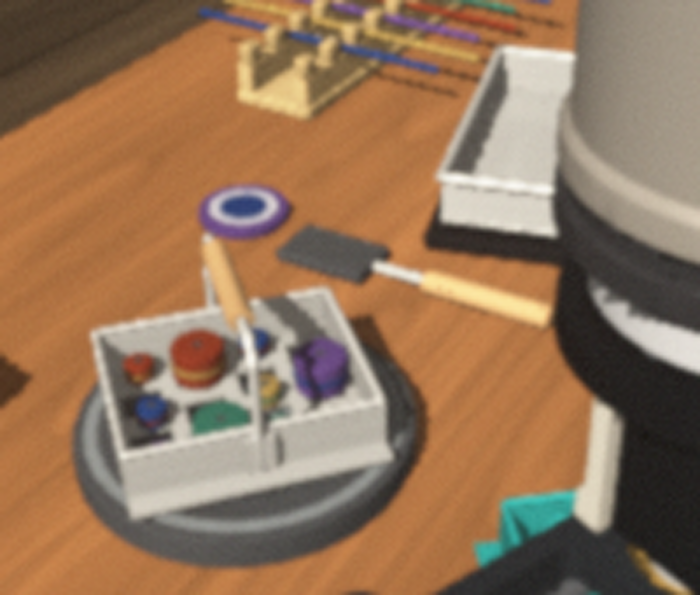

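```bash
cat > h.py <<'E'
import numpy as np
from cell import readout,cams
CAL={}
def ray(cam,uv,R=None,st=None):
    c=cams.read_camera(cam) if isinstance(cam,str) else cam
    d=np.array([(uv[0]-c["cx"])/c["fx"],(uv[1]-c["cy"])/c["fy"],1.])
    if "world_to_cam" in c: M=np.linalg.inv(c["world_to_cam"])
    else:
        from scipy.spatial.transform import Rotation as Ro
        T=np.eye(4);T[:3,:3]=Ro.from_euler("xyz",st["tool_rot"]).as_matrix();T[:3,3]=st["tool_pos"]
        M=T@c["T_tool_cam"]
    return M[:3,3],M[:3,:3]@d
def onz(c,uv,z,st=None):
    o,d=ray(c,uv,st=st);return o+d*(z-o[2])/d[2]
def tri(c1,u1,c2,u2,s1=None,s2=None):
    o1,d1=ray(c1,u1,st=s1);o2,d2=ray(c2,u2,st=s2)
    t=np.linalg.lstsq(np.c_[d1,-d2],o2-o1,rcond=None)[0]
    a=o1+t[0]*d1;b=o2+t[1]*d2;return (a+b)/2,np.linalg.norm(a-b)
E
python3 - <<'E'
from h import *
np.set_printoptions(precision=4,suppress=True)
s=cams.read_camera("scene");d=cams.read_camera("side")
C=[onz(s,p,.063) for p in [(326.2,291.3),(383.3,284.2),(315.5,240.8),(365,235.3)]]
print(np.array(C)); print("mean",np.mean(C,0), np.arctan2(*(C[2]-C[0])[[1,0]]),np.arctan2(*(C[3]-C[1])[[1,0]]),np.arctan2(*(C[1]-C[0])[[1,0]]),np.linalg.norm(C[2]-C[0]),np.linalg.norm(C[1]-C[0]))
H=[onz(s,p,.122) for p in [(331.7,244.2),(366.2,240.8)]]; print(np.array(H),np.mean(H,0),np.arctan2(*(H[1]-H[0])[[1,0]]))
f=lambda x,y:(200+x/3.5,130+y/3.5)
H=[onz(d,f(*p),.122) for p in [(208,248),(238,318)]]; print("side H",np.array(H),np.mean(H,0),np.arctan2(*(H[0]-H[1])[[1,0]]))
C=[onz(d,f(*p),.063) for p in [(93,333),(330,293),(385,405),(126,458)]];print(np.array(C),np.mean(C,0))
g=lambda x,y:(170+x/5,155+y/5)
C=[onz(s,g(*p),.066) for p in [(65,190),(210,65),(595,150),(475,292)]];print("tray",np.array(C),np.mean(C,0))
for a,b in((0,1),(1,2),(2,3),(3,0)):
  v=C[b]-C[a];print(np.linalg.norm(v),np.arctan2(v[1],v[0]))
for p in [(478,392)]: print("mat corner",onz(s,g(*p),0))
print("pot",onz(s,(322,212),0),"paddle handle end",onz(s,(311,213),.015),"teal near",onz(s,(386,240),0),onz(s,(443,240),0),onz(s,(412,195),.1),"coaster",onz(s,(230,272),.009),"slab",onz(s,(346,276),.022),"tw",onz(s,(447,278),.01))
E
```

```text
[[0.6547 0.2218 0.063 ]
 [0.5662 0.3041 0.063 ]
 [0.555  0.1131 0.063 ]
 [0.4665 0.1942 0.063 ]]
mean [0.5606 0.2083 0.063 ] -2.312692260958932 -2.307823110449 2.3926254627717736 0.1474965673306045 0.12083155264119111
[[0.5877 0.1837 0.122 ]
 [0.5338 0.2351 0.122 ]] [0.5608 0.2094 0.122 ] 2.3801548377913764
side H [[0.589  0.1808 0.122 ]
 [0.5322 0.2296 0.122 ]] [0.5606 0.2052 0.122 ] -0.7097985536908928
[[0.6508 0.2226 0.063 ]
 [0.5473 0.1136 0.063 ]
 [0.4602 0.1926 0.063 ]
 [0.5599 0.3009 0.063 ]] [0.5545 0.2074 0.063 ]
tray [[ 0.6396 -0.2828  0.066 ]
 [ 0.5115 -0.3202  0.066 ]
 [ 0.4315 -0.0828  0.066 ]
 [ 0.561  -0.0477  0.066 ]] [ 0.5359 -0.1834  0.066 ]
0.13343667306570373 -2.857540725931758
0.250491262121206 1.8958100372633206
0.13418520804102219 0.2644627241757338
0.24783621709720252 -1.2482622775047878
mat corner [ 0.5668 -0.0479  0.    ]
pot [0.4043 0.0147 0.    ] paddle handle end [0.4407 0.0044 0.015 ] teal near [0.3887 0.215  0.    ] [0.2955 0.3319 0.    ] [0.2992 0.2263 0.1   ] coaster [ 0.7174 -0.0128  0.009 ] slab [0.5676 0.2122 0.022 ] tw [0.4185 0.3932 0.01  ]
```

```bash
cat >> h.py <<'E'
from scipy.spatial.transform import Rotation as Ro
def info():
    s=readout.observe();R=Ro.from_euler("xyz",s["tool_rot"]).as_matrix()
    np.set_printoptions(precision=4,suppress=True)
    print("t",round(s["time"],2),"pos",s["tool_pos"],"jaw",round(np.arctan2(R[1,1],R[0,1]),4),"x",R[:,0],"q",s["qpos"],"F",s["contact_force"],"op",round(s["opening"],4))
    return s,R
E
python3 -c "from h import *;info()"
```

```text
t 0.25 pos [0.211  0.4807 0.4044] jaw 1.157 x [-0.0004 -0.0005 -1.    ] q [ 1.011   0.3424  1.5245  0.      1.2754 -0.146 ] F [-0.0412 -0.1393 -0.2836] op 0.0917
```

```bash
python3 -m inch '10 -8 0 -.01 1;20 -16 0 -.025 1;29 -22 0 -.035 1;29 -22 0 -.035 1;29 -22 0 -.035 1;29 -22 0 -.035 1;29 -22 0 -.035 1;29 -22 0 -.035 1'; python3 -m inch '29 -22 0 -.035 1;29 -22 0 -.035 1;29 -24 0 -.027 1;29 -24 0 0 1;20 -16 0 0 1;10 -8 0 0 1;0 0 0 0 1;0 0 0 0 1'
python3 - <<'E'
from h import *
import cv2
info();c=cams.read_camera("wrist");cv2.imwrite("pics/w1.png",c["color"][:,:,::-1])
E
```

```text
time: 0.92
tool_pos: [0.4166, 0.3226, 0.4048]
tool_rot: [0.343, 1.57, -0.318]
contact_force: [0.7, 0.1, -0.1]
opening: 0.092
time: 1.58
tool_pos: [0.5609, 0.2083, 0.4044]
tool_rot: [-2.589, 1.57, 2.937]
contact_force: [-0.5, -0.2, 0.7]
opening: 0.0921
t 1.58 pos [0.5609 0.2083 0.4044] jaw 0.8137 x [-0.0011  0.0002 -1.    ] q [ 0.2275  0.4786  1.3109  0.0005  1.3531 -0.5864] F [-0.4744 -0.2269  0.6867] op 0.0921
```

View pics/w1.png

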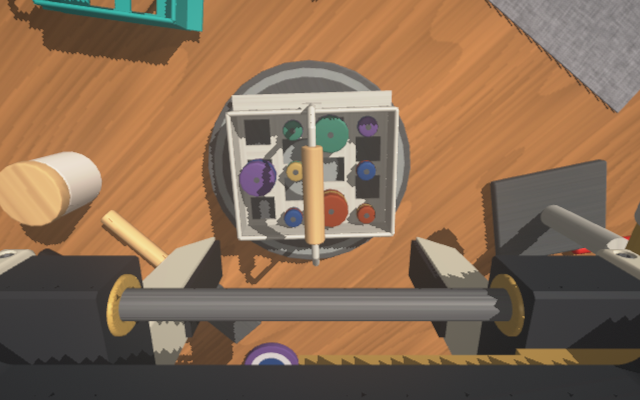

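Run:
```python
from h import *
s,R=info();c=cams.read_camera("wrist")
a,b=onz(c,(312.5,147),.124,s),onz(c,(314.3,243),.124,s);print(a,b,(a+b)/2,np.linalg.norm(a-b),np.arctan2(*(a-b)[[1,0]])-np.pi/2)
C=[onz(c,p,.063,s) for p in [(227,113),(397,109),(395,237),(238,239)]];m=np.mean(C,0);print(np.array(C),m)
for i,j in((0,1),(3,2),(3,0),(2,1)):
  v=C[j]-C[i];print(np.linalg.norm(v),np.arctan2(v[1],v[0]))
```

```text
t 1.63 pos [0.5604 0.2091 0.4046] jaw 0.815 x [-0.001   0.0004 -1.    ] q [ 0.2289  0.478   1.3114  0.0006  1.3531 -0.5863] F [-0.7047 -0.0021  0.1064] op 0.0921
[0.5318 0.2328 0.124 ] [0.5881 0.1816 0.124 ] [0.56   0.2072 0.124 ] 0.07607271225337783 0.8325020022869407
[[0.4657 0.1918 0.063 ]
 [0.5649 0.3023 0.063 ]
 [0.6571 0.224  0.063 ]
 [0.5542 0.1114 0.063 ]] [0.5605 0.2074 0.063 ]
0.14848611681346474 0.8388487979938272
0.1524993303190109 0.8300507655340368
0.11956252886860752 2.4042744782110477
0.12094930534812041 2.4374718306245753
```

```bash
python3 -m inch '0 -1 -10 .009 1;0 -1 -20 .009 1;0 0 -25 0 1;0 0 -25 0 1;0 0 -20 0 1;0 0 -13.5 0 1;0 0 -7 0 1;0 0 -3 0 1' 35;python3 -m inch '0 0 0 0 1;0 0 0 0 1'
python3 - <<'E'
from h import *
import cv2
info();c=cams.read_camera("scene");cv2.imwrite("pics/s2.png",cv2.resize(c["color"][120:340,220:480,::-1],None,fx=3,fy=2.7))
c=cams.read_camera("wrist");cv2.imwrite("pics/w2.png",c["color"][:,:,::-1])
E
```

```text
time: 2.35
tool_pos: [0.5601, 0.2074, 0.2798]
tool_rot: [-2.212, 1.568, -2.948]
contact_force: [0.6, 0.5, -0.2]
opening: 0.0916
time: 2.52
tool_pos: [0.5611, 0.2071, 0.2821]
tool_rot: [1.024, 1.569, 0.287]
contact_force: [-0.3, 0.2, 0.3]
opening: 0.0918
t 2.52 pos [0.5611 0.2071 0.2821] jaw 0.8337 x [ 0.0015  0.0004 -1.    ] q [ 0.2255  0.5892  1.4777  0.0001  1.0731 -0.6083] F [-0.318   0.1769  0.2654] op 0.0918
```

View pics/s2.png

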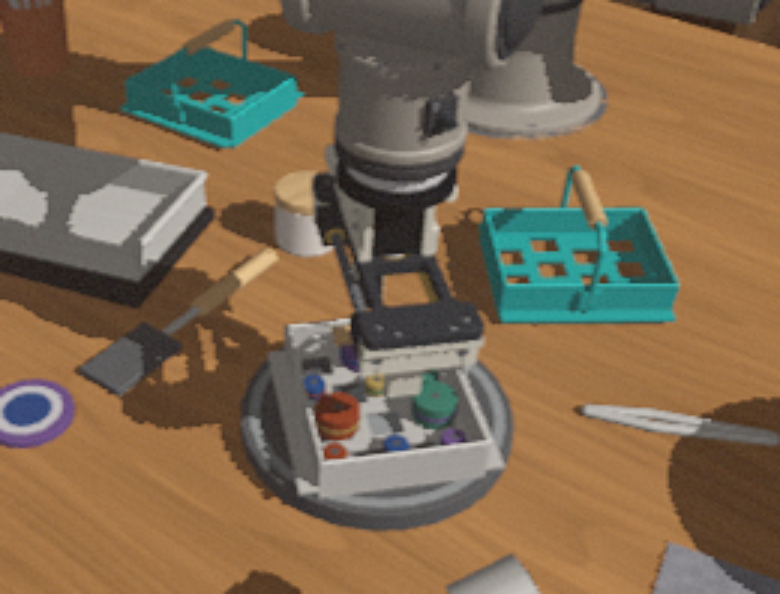

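View pics/w2.png

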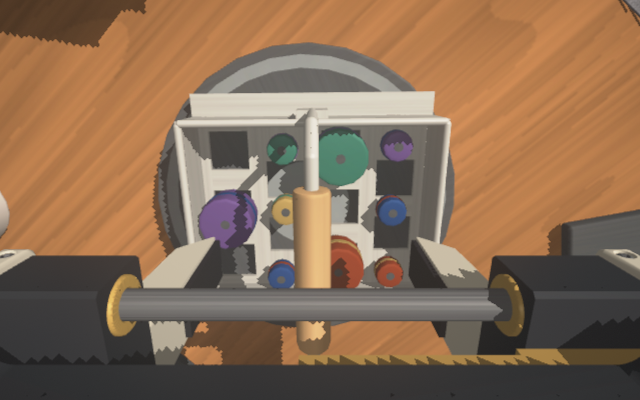

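```bash
python3 -m inch '0 0 0 0 .4;0 0 0 0 .25;0 0 0 0 .15;0 0 0 0 .1;0 0 0 0 0;0 0 0 0 0;0 0 0 0 0;0 0 0 0 0' 35; python3 -c "
from h import *
s,R=info();c=cams.read_camera('wrist')
a,b=onz(c,(312,188),.126,s),onz(c,(313,354),.126,s);print(a,b,(a+b)/2)"
```

```text
time: 3.28
tool_pos: [0.5611, 0.2067, 0.2812]
tool_rot: [1.958, 1.571, 1.22]
contact_force: [0.7, 0.1, 0.9]
opening: 0.0434
t 3.28 pos [0.5611 0.2067 0.2812] jaw 0.833 x [ 0.      0.0001 -1.    ] q [ 0.2248  0.5903  1.4785  0.0001  1.0728 -0.6082] F [0.6655 0.0935 0.9072] op 0.0434
[0.5298 0.2331 0.126 ] [0.5879 0.1808 0.126 ] [0.5588 0.207  0.126 ]
```

```bash
python3 -m inch '0 0 0 0 0;0 0 0 0 0;0 0 0 0 0;0 0 0 0 0;0 0 0 0 0;0 0 0 0 0;0 0 0 0 0'; python3 -c "
from h import *
s,R=info()"
```

```text
time: 3.92
tool_pos: [0.561, 0.2067, 0.2812]
tool_rot: [-1.753, 1.571, -2.49]
contact_force: [-1.4, -0.8, 0.9]
opening: 0.0151
t 3.92 pos [0.561  0.2067 0.2812] jaw 0.8331 x [-0.0001 -0.     -1.    ] q [ 0.2249  0.5902  1.4785 -0.      1.0729 -0.6082] F [-1.3997 -0.769   0.8564] op 0.0151
```

```bash
python3 -m inch '0 0 0 0 0;0 0 1 0 0;0 0 3 0 0;0 0 5 0 0;0 0 7 0 0;0 0 9 0 0;0 0 10 0 0;0 0 10 0 0'; python3 -m inch '0 0 10 0 0;0 0 9 0 0;0 0 7 0 0;0 0 5 0 0;0 0 3 0 0;0 0 1 0 0;0 0 0 0 0;0 0 0 0 0'
python3 - <<'E'
from h import *
import cv2
info();c=cams.read_camera("wrist");cv2.imwrite("pics/w3.png",c["color"][:,:,::-1])
c=cams.read_camera("scene");cv2.imwrite("pics/s3.png",cv2.resize(c["color"][180:320,270:470,::-1],None,fx=4,fy=4))
E
```

```text
time: 4.58
tool_pos: [0.5611, 0.2067, 0.3276]
tool_rot: [1.068, 1.57, 0.331]
contact_force: [-0.2, -0.1, -5.2]
opening: 0.0146
time: 5.25
tool_pos: [0.561, 0.2067, 0.3607]
tool_rot: [-2.231, 1.57, -2.969]
contact_force: [-0.1, -0.1, -5.2]
opening: 0.0149
t 5.25 pos [0.561  0.2067 0.3607] jaw 0.833 x [-0.0009 -0.0002 -1.    ] q [ 0.2248  0.5107  1.3805  0.0001  1.2513 -0.6082] F [-0.0881 -0.0862 -5.2134] op 0.0149
```

View pics/w3.png

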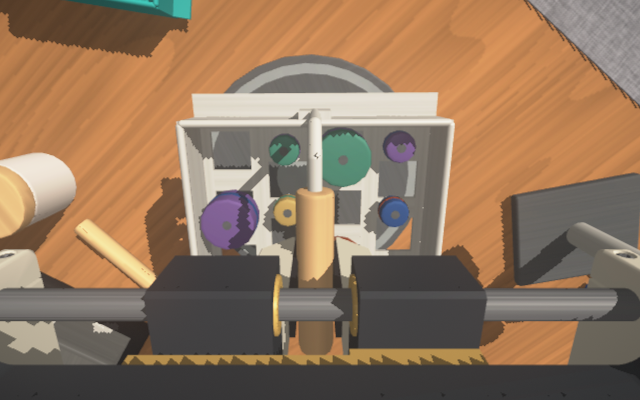

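View pics/s3.png

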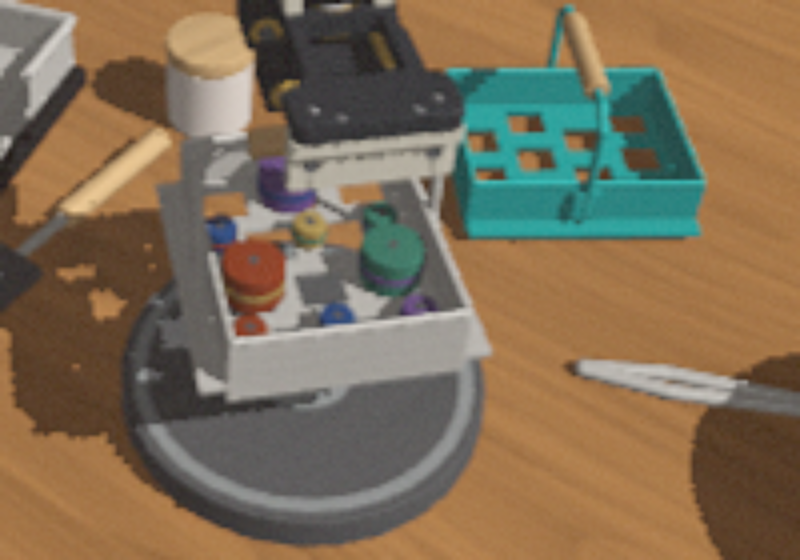

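Run:
```python
from h import *
import cv2
c=cams.read_camera("scene");cv2.imwrite("pics/s4.png",cv2.resize(c["color"][155:255,170:310,::-1],None,fx=5.5,fy=5.5,interpolation=cv2.INTER_CUBIC))
c=cams.read_camera("side");cv2.imwrite("pics/d4.png",c["color"][:,:,::-1])
```

```text
(no output)
```

View pics/s4.png

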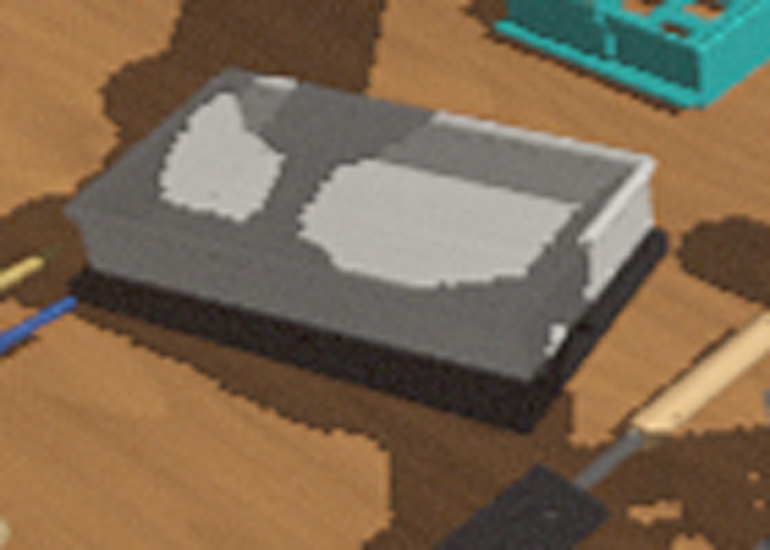

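View pics/d4.png

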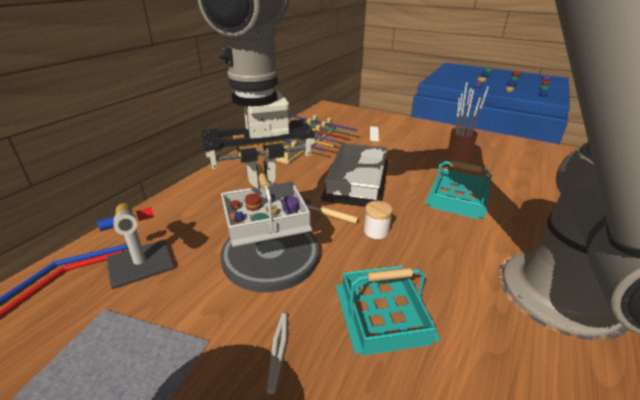

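```bash
python3 -m inch '-.5 -2 1 -.0085 0;-1 -4 2 -.017 0;-1.5 -6 3 -.0255 0;-2 -8 4 -.034 0;-2.5 -10 5 -.0425 0;-2.5 -10 5 -.0425 0;-2.5 -10 5 -.0425 0;-2.5 -10 5 -.0425 0'; python3 -m inch '-2.5 -10 5 -.0425 0;-2.5 -10 5 -.0425 0;-2.5 -10 5 -.0425 0;-2.5 -10 5 -.0425 0;-2 -8 4 -.034 0;-1.5 -6 3 -.0255 0;-1 -4 2 -.017 0;-.5 -2 1 -.0085 0'; python3 -m inch '0 0 0 0 0;0 0 0 0 0;0 0 0 0 0'
python3 - <<'E'
from h import *
import cv2,pickle
s,R=info();c=cams.read_camera("wrist");cv2.imwrite("pics/w5.png",c["color"][:,:,::-1]);pickle.dump((s,c),open("w5.pkl","wb"))
E
```

```text
time: 6.12
tool_pos: [0.5457, 0.1455, 0.3921]
tool_rot: [0.81, 1.57, -0.187]
contact_force: [0.7, 0.9, -4.9]
opening: 0.0146
time: 6.78
tool_pos: [0.531, 0.0861, 0.4216]
tool_rot: [1.237, 1.57, -0.013]
contact_force: [0.1, 0.7, -5.3]
opening: 0.0153
time: 7.03
tool_pos: [0.5311, 0.087, 0.4209]
tool_rot: [-2.344, 1.57, 2.692]
contact_force: [0.4, -0.1, -5.9]
opening: 0.0147
t 7.03 pos [0.5311 0.087  0.4209] jaw 0.3236 x [-0.0004  0.0002 -1.    ] q [ 0.0199  0.3543  1.46    0.0002  1.3277 -0.3038] F [ 0.4035 -0.1078 -5.9483] op 0.0147
```

View pics/w5.png

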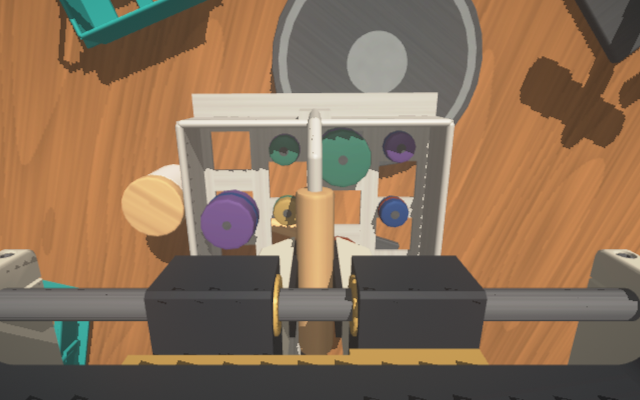

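```bash
python3 -m inch '.8 -1.2 0 .0086 0;1.6 -2.4 0 .0172 0;2.4 -3.6 0 .0258 0;3.2 -4.8 0 .0344 0;4 -6 0 .043 0;4.8 -7.2 0 .0516 0;5.7 -8.4 0 .0604 0;5.7 -8.4 0 .0604 0'; python3 -m inch '5.7 -8.4 0 .0604 0;5.7 -8.4 0 .0604 0;5.7 -8.4 0 .0604 0;5.7 -8.4 0 .0604 0;5.7 -8.4 0 .0604 0;5.7 -8.4 0 .0604 0;5.7 -8.4 0 .0604 0;5.7 -8.4 0 .0604 0' ; python3 -m inch '5.7 -8.4 0 .0604 0;5.7 -8.4 0 .0604 0;5.7 -8.4 0 .0604 0;5.7 -8.4 0 .0604 0;5.7 -8.4 0 .0604 0;5.7 -8.4 0 .0604 0;5.7 -8.4 0 .0604 0;5.7 -8.4 0 .0604 0'; python3 -m inch '5.7 -8.4 0 .0604 0;5.7 -8.4 0 .0604 0;4.8 -7.2 0 .0516 0;4 -6 0 .043 0;3.2 -4.8 0 .0344 0;2.4 -3.6 0 .0258 0;1.6 -2.4 0 .0172 0;.8 -1.2 0 .0086 0';python3 -m inch '0 0 0 0 0;0 0 0 0 0;0 0 0 0 0'
python3 - <<'E'
from h import *
import cv2,pickle
s,R=info();c=cams.read_camera("wrist");cv2.imwrite("pics/w6.png",c["color"][:,:,::-1]);pickle.dump((s,c),open("w6.pkl","wb"))
c=cams.read_camera("scene");cv2.imwrite("pics/s6.png",cv2.resize(c["color"][100:320,120:380,::-1],None,fx=3,fy=2.7))
E
```

```text
time: 7.75
tool_pos: [0.5597, 0.0443, 0.4211]
tool_rot: [0.02, 1.571, -0.922]
contact_force: [0.4, -0.9, -4.4]
opening: 0.0154
time: 8.42
tool_pos: [0.6053, -0.0231, 0.4209]
tool_rot: [-2.894, 1.57, 2.93]
contact_force: [0.1, 0.7, -4.8]
opening: 0.0153
time: 9.08
tool_pos: [0.6509, -0.0903, 0.4207]
tool_rot: [2.78, 1.57, 2.804]
contact_force: [0.3, 0.5, -5.0]
opening: 0.0149
time: 9.75
tool_pos: [0.6789, -0.1322, 0.4206]
tool_rot: [2.503, 1.57, 2.826]
contact_force: [-0.6, 0.2, -5.4]
opening: 0.0148
time: 10.0
tool_pos: [0.6786, -0.1314, 0.4212]
tool_rot: [1.78, 1.571, 2.101]
contact_force: [-0.4, -0.2, -5.1]
opening: 0.0152
t 10.0 pos [ 0.6786 -0.1314  0.4212] jaw 1.8922 x [-0.0001  0.0003 -1.    ] q [-0.3021  0.6582  0.9536  0.0002  1.53   -2.1943] F [-0.4478 -0.2344 -5.1189] op 0.0152
```

View pics/w6.png

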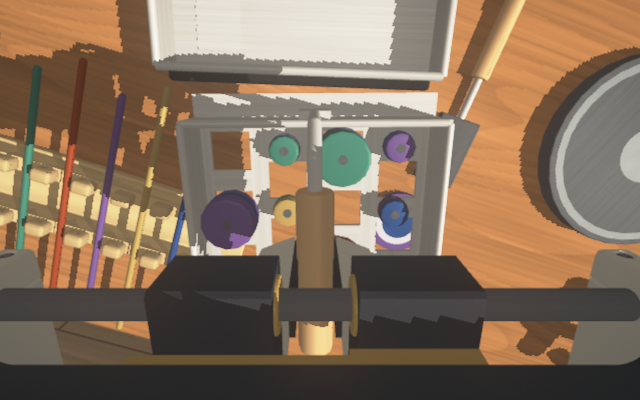

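View pics/s6.png

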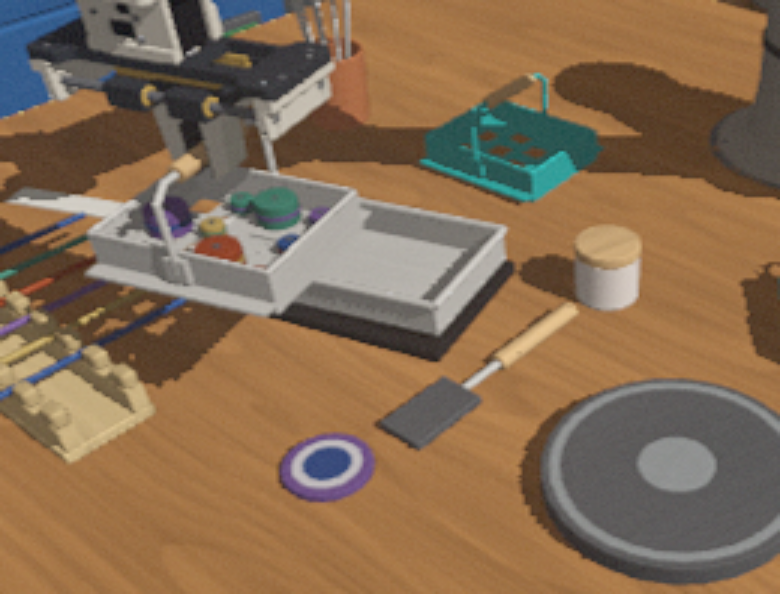

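Run:
```python
import cv2
a=cv2.imread("pics/w6.png")
cv2.imwrite("pics/w6a.png",cv2.resize(a[40:105,140:240],None,fx=8,fy=8,interpolation=cv2.INTER_CUBIC))
cv2.imwrite("pics/w6b.png",cv2.resize(a[40:105,370:470],None,fx=8,fy=8,interpolation=cv2.INTER_CUBIC))
```

```text
(no output)
```

View pics/w6a.png

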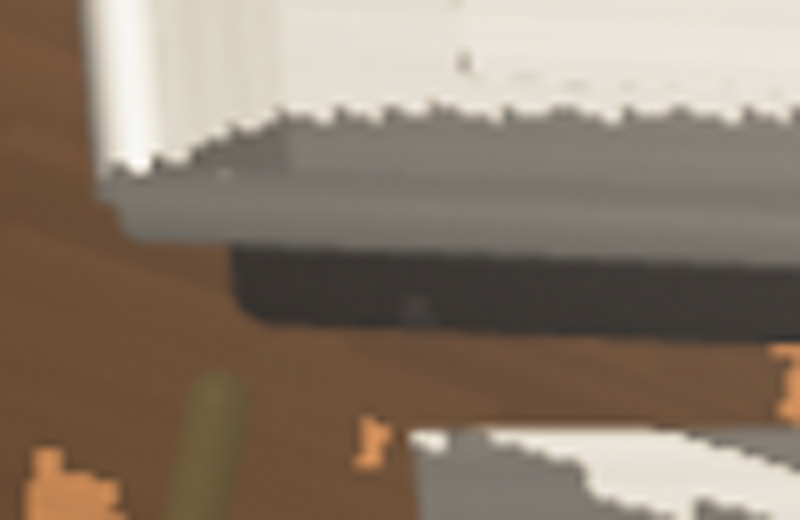

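View pics/w6b.png

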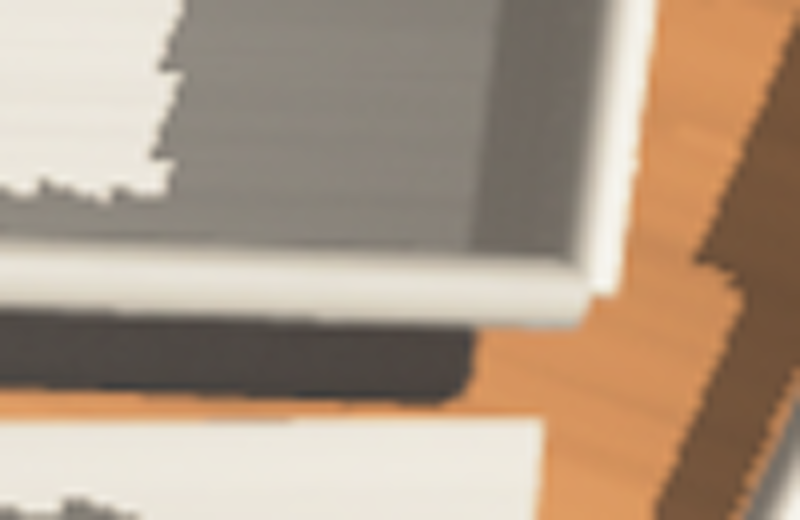

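Run:
```python
import cv2
a=cv2.imread("pics/scene0.png")
def z(n,y0,y1,x0,x1,f): cv2.imwrite(n,cv2.resize(a[y0:y1,x0:x1],None,fx=f,fy=f,interpolation=cv2.INTER_CUBIC))
z("pics/c1.png",175,215,175,215,9);z("pics/c2.png",155,195,195,235,9);z("pics/c3.png",170,210,260,300,9);z("pics/c4.png",200,240,245,285,9)
import numpy as np
i=[cv2.imread(f"pics/c{k}.png") for k in(1,2,3,4)]
cv2.imwrite("pics/c.png",cv2.resize(np.vstack([np.hstack(i[:2]),np.hstack(i[2:])]),(600,600)))
```

```text
(no output)
```

View pics/c.png

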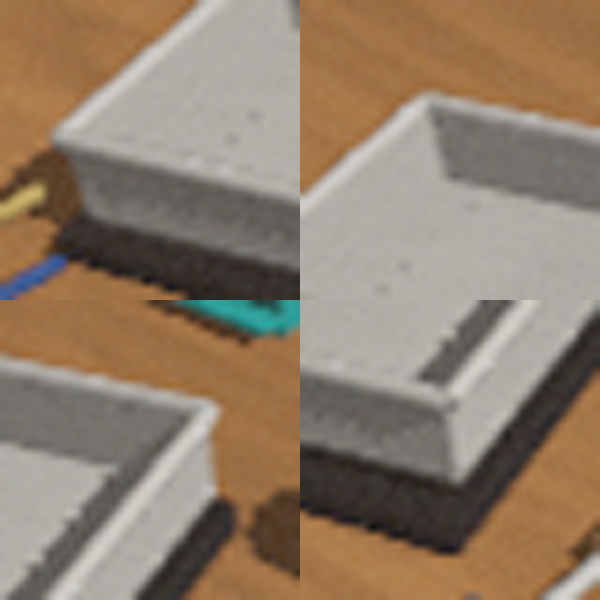

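```bash
cat > fit.py <<'E'
from h import *
import pickle
from scipy.optimize import least_squares
sc=cams.read_camera("scene");s6,c6=pickle.load(open("w6.pkl","rb"))
def M_of(c,s=None):
    if "world_to_cam" in c:return c["world_to_cam"]
    T=np.eye(4);T[:3,:3]=Ro.from_euler("xyz",s["tool_rot"]).as_matrix();T[:3,3]=s["tool_pos"];return np.linalg.inv(T@c["T_tool_cam"])
def proj(c,M,P):
    p=M[:3,:3]@P+M[:3,3];return np.array([c["fx"]*p[0]/p[2]+c["cx"],c["fy"]*p[1]/p[2]+c["cy"]])
# (x,y,zoff from rail top, on rim?)
S=[(67.5,-125,-2,(183,193.4)),(-67.5,-125,-2,(212.3,168.3)),(-67.5,125,-2,(288,184.7)),(67.5,125,-2,(264.7,213.3))]
W=[(67.5,-129,-4,(152.1,64.5)),(67.5,129,-4,(447,76.5)),(71.5,-125,-4,(156,70)),(71.5,125,-4,(442.8,80.6))]
Wm=[(80,0,15,(265,83.8))]
MS,MW=M_of(sc),M_of(c6,s6)
def model(p,x,y,zo,mat=False):
    z=(zo if mat else p[3]+p[4]*y+zo)
    x,y,z=x/1e3,y/1e3,z/1e3
    c,s=np.cos(p[2]),np.sin(p[2]);return np.array([p[0]+x*c-y*s,p[1]+x*s+y*c,z])
def res(p,useS=1,useW=1):
    r=[]
    if useS:
        for x,y,zo,uv in S:r+=list(proj(sc,MS,model(p,x,y,zo))-uv-p[5:7])
    if useW:
        for x,y,zo,uv in W:r+=list(proj(c6,MW,model(p,x,y,zo))-uv)
    r+=list(np.array(p[5:7])/2)+[(p[3]-66)/5,p[4]/.04]
    return np.array(r)
if __name__=="__main__":
    for u in((1,1),(1,0),(0,1)):
        o=least_squares(res,[.536,-.183,.32,66,0,0,0],x_scale=[.01,.01,.01,1,.01,1,1],args=u);print(u,o.x,"cost",o.cost);print(res(o.x,*u).round(1))
E
python3 fit.py
```

```text
(1, 1) [ 5.30108821e-01 -1.94057041e-01  2.85695643e-01  7.34954063e+01
  2.00295696e-02 -8.19751366e-01 -3.77601957e+00] cost 5.532505596271498
[ 0.8 -0.8  0.5 -0.4 -0.7  0.2 -0.8  0.  -0.2  0.4  0.3 -0.4  0.9 -0.1
 -0.8  0.1 -0.4 -1.9  1.5  0.5]
(1, 0) [ 5.36874193e-01 -1.84703987e-01  2.99952499e-01  6.72022038e+01
  2.19185661e-02 -1.52531590e-01  1.84817187e-01] cost 0.5837965330560939
[ 0.5  0.  -0.2 -0.3 -0.5 -0.1  0.1  0.4 -0.1  0.1  0.2  0.5]
(0, 1) [ 5.29717987e-01 -1.92824485e-01  2.85721972e-01  7.33803074e+01
 -7.11998549e-03  0.00000000e+00  0.00000000e+00] cost 1.8546675306859133
[-0.4  0.2  0.3 -0.3  0.8 -0.2 -0.7  0.2  0.   0.   1.5 -0.2]
```

Run:
```python
from fit import *
a=onz(c6,(170.5,80),.015,s6);b=onz(c6,(427,90.5),.015,s6);v=b-a
print("mat near edge wrist",a,b,np.linalg.norm(v),np.arctan2(v[1],v[0])-np.pi/2)
for z in(0,.015):
  print("mat scene",z,[onz(sc,p,z) for p in((183.7,206.3),(266.3,233.7),(290.9,198))])
for z in (.066,.07,.074):
  a=onz(c6,(152.1,64.5),z-.004,s6);b=onz(c6,(447,76.5),z-.004,s6);v=b-a;print(z,a,b,np.linalg.norm(v),np.arctan2(v[1],v[0])-np.pi/2)
# slab edge right in w6
print("slab left edge w6",onz(c6,(540,165),.022,s6),"scene slab centre", onz(sc,(346,276),.022))
```

```text
mat near edge wrist [ 0.64385582 -0.30001054  0.015     ] [ 0.57015977 -0.04676315  0.015     ] 0.2637524405938467 0.283183465182534
mat scene 0 [array([ 0.63368675, -0.31264128,  0.        ]), array([ 0.56646226, -0.04566726,  0.        ]), array([ 0.41152143, -0.097582  ,  0.        ])]
mat scene 0.015 [array([ 0.64256834, -0.294517  ,  0.015     ]), array([ 0.57683872, -0.03347967,  0.015     ]), array([ 0.42534331, -0.08423999,  0.015     ])]
0.066 [ 0.63124293 -0.30078255  0.062     ] [ 0.55752703 -0.0480985   0.062     ] 0.2632171404394136 0.28385386829286685
0.07 [ 0.63091875 -0.29908584  0.066     ] [ 0.55807457 -0.04938988  0.066     ] 0.260104491154652 0.2838538682928671
0.074 [ 0.63059457 -0.29738912  0.07      ] [ 0.55862211 -0.05068126  0.07      ] 0.25699184186989044 0.28385386829286685
slab left edge w6 [0.60293081 0.09758934 0.022     ] scene slab centre [0.56759604 0.21224405 0.022     ]
```

Run:
```python
from fit import *
s5,c5=pickle.load(open("w5.pkl","rb"))
print("w5 disc",onz(c5,(377,62.5),.022,s5))
import cv2
im=cv2.imread("pics/s6.png")
# disc in scene: crop (677,464) with scale 3,2.7 offset(120,100)
print("scene disc",onz(sc,(120+677/3,100+464/2.7),.022))
print("w5 tool",s5["tool_pos"],"side?")
print("w6 coaster",onz(c6,(400,237),.009,s6),"scene coaster",onz(sc,(120+327/3,100+466/2.7),.009))
print("paddle w6 tip",onz(c6,(480,82),.009,s6), "scene",onz(sc,(120+482/3,100+374/2.7),.009))
```

```text
w5 disc [0.55686576 0.20316528 0.022     ]
scene disc [0.55811403 0.2046113  0.022     ]
w5 tool [0.53110342 0.08703143 0.42093139] side?
w6 coaster [ 0.7326857  -0.00825887  0.009     ] scene coaster [ 0.72001232 -0.01320652  0.009     ]
paddle w6 tip [0.54435497 0.00388017 0.009     ] scene [0.56238019 0.00327706 0.009     ]
```

Run:
```python
from fit import *
import cv2
a=cv2.imread("pics/scene0.png");cv2.imwrite("pics/p1.png",cv2.resize(a[205:270,240:325],None,fx=7,fy=7,interpolation=cv2.INTER_CUBIC))
c=cams.read_camera("side");cv2.imwrite("pics/d6.png",cv2.resize(c["color"][100:280,200:420,::-1],None,fx=3.5,fy=3.3,interpolation=cv2.INTER_CUBIC))
c=cams.read_camera("wrist");b=c["color"][:,:,::-1];cv2.imwrite("pics/p2.png",cv2.resize(b[0:190,430:560],None,fx=4,fy=3,interpolation=cv2.INTER_CUBIC))
```

```text
(no output)
```

View pics/p1.png

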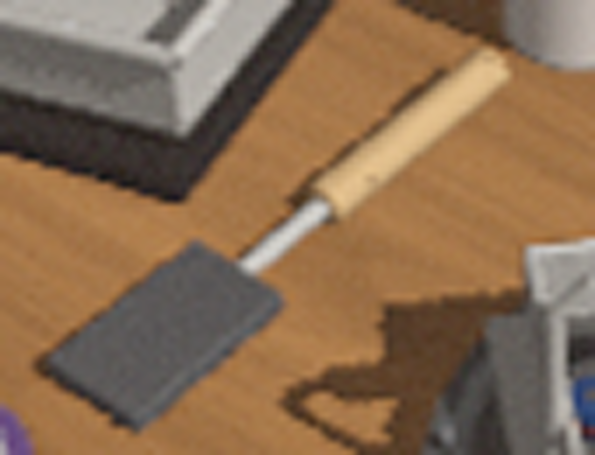

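View pics/p2.png

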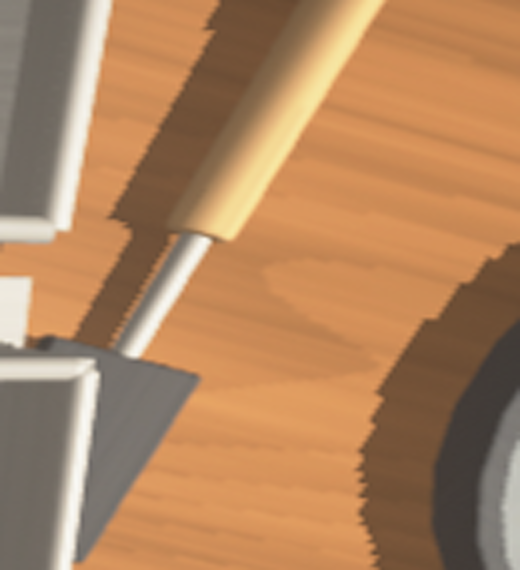

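View pics/d6.png

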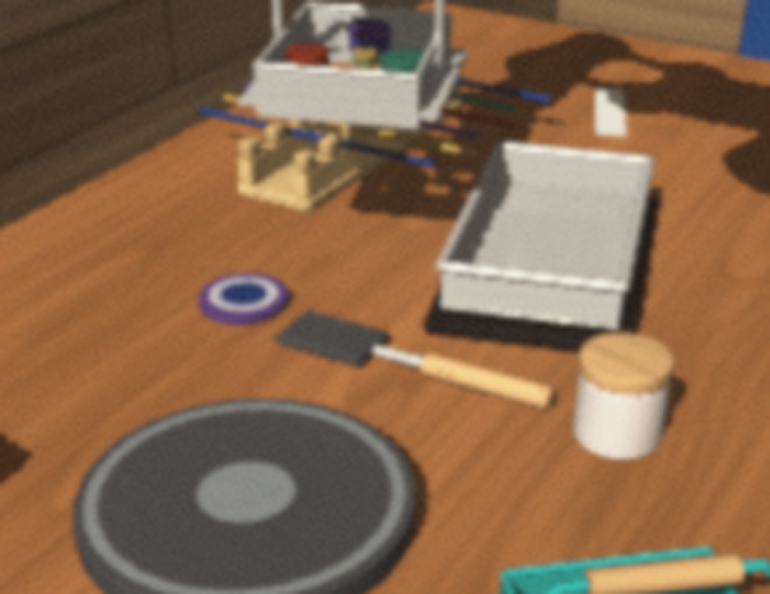

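Run:
```python
from fit import *
sd=cams.read_camera("side")
np.set_printoptions(precision=4,suppress=True)
for n,ps,pw,pd in(("blade corner",(280,247.1),(480,126),None),("junction",(287.6,234),(481.2,79),(200+423/3.5,100+363/3.3)),("shaftblade",(275.4,242.9),(463,117.7),(200+375/3.5,100+350/3.3))):
  print(n,"scene",onz(sc,ps,.008),"wrist",onz(c6,pw,.008,s6),"side",pd and onz(sd,pd,.008), "tri sw",tri(sc,ps,c6,pw,None,s6))
f=lambda x,y:(200+x/3.5,100+y/3.3)
D=[onz(sd,f(*p),.066) for p in((443,265),(507,148),(650,157),(622,292))];print(np.array(D),np.mean(D,0))
print("slab side",onz(sd,f(246,492),.022))
for ps,pd in zip([(264.7,213.3),(183,193.4),(212.3,168.3),(288,184.7)],((443,265),(507,148),(650,157),(622,292))): print(tri(sc,ps,sd,f(*pd)))
```

```text
blade corner scene [0.5852 0.0223 0.008 ] wrist [0.5852 0.0244 0.008 ] side None tri sw (array([0.5857, 0.0235, 0.0095]), np.float64(0.0008977049289130508))
junction scene [0.5381 0.0051 0.008 ] wrist [0.5411 0.0042 0.008 ] side [0.5405 0.     0.008 ] tri sw (array([0.5398, 0.0049, 0.0081]), np.float64(0.0030055362732038485))
shaftblade scene [0.5816 0.003  0.008 ] wrist [0.5831 0.0032 0.008 ] side [0.58  0.002 0.008] tri sw (array([0.5826, 0.0033, 0.0086]), np.float64(0.0010987934229087582))
[[ 0.553  -0.052   0.066 ]
 [ 0.6075 -0.2739  0.066 ]
 [ 0.4911 -0.3193  0.066 ]
 [ 0.4228 -0.0801  0.066 ]] [ 0.5186 -0.1813  0.066 ]
slab side [0.5534 0.2023 0.022 ]
(array([ 0.556 , -0.0554,  0.0614]), np.float64(0.004097507957079678))
(array([ 0.6256, -0.3114,  0.0451]), np.float64(0.004096115804978338))
(array([ 0.4986, -0.3395,  0.0535]), np.float64(0.005430169839206355))
(array([ 0.4264, -0.0915,  0.0595]), np.float64(0.0011126836247043169))
```

Run:
```python
from fit import *
np.set_printoptions(precision=4,suppress=True)
sd=cams.read_camera("side")
f=lambda x,y:(200+x/3.5,100+y/3.3)
for n,ps,pw,pd in (("front",(264.7,213.3),(442.5,77),(443,265)),("left",(183,193.4),(156,66.9),(507,148))):
  print(n,tri(sc,ps,c6,pw,None,s6),tri(sd,f(*pd),c6,pw,None,s6))
print(s6["tool_pos"],(np.linalg.inv(M_of(c6,s6)))[:3,3])
```

```text
front (array([ 0.559 , -0.0517,  0.0626]), np.float64(0.0007115330850842479)) (array([ 0.557 , -0.0537,  0.0641]), np.float64(0.005498544567194117))
left (array([ 0.6322, -0.3005,  0.0519]), np.float64(0.0021736866136020214)) (array([ 0.6283, -0.3058,  0.0481]), np.float64(0.011490384432557973))
[ 0.6786 -0.1314  0.4212] [ 0.6038 -0.1573  0.4003]
```

```bash
sed -i 's/125,-2/129.5,-2/g; s/-129,-4/-133.5,-4/; s/,129,-4/,133.5,-4/; s/125,-4/129.5,-4/g' fit.py; grep -n "^[SW]=" fit.py; python3 fit.py
```

```text
11:S=[(67.5,-129.5,-2,(183,193.4)),(-67.5,-129.5,-2,(212.3,168.3)),(-67.5,129.5,-2,(288,184.7)),(67.5,129.5,-2,(264.7,213.3))]
12:W=[(67.5,-133.5,-4,(152.1,64.5)),(67.5,133.5,-4,(447,76.5)),(71.5,-129.5,-4,(156,70)),(71.5,129.5,-4,(442.8,80.6))]
(1, 1) [ 5.30096576e-01 -1.95367242e-01  2.83965614e-01  6.27444336e+01
  3.75204335e-02 -4.73136986e-01 -1.00979511e+00] cost 1.6282052544891468
[-0.  -0.4 -0.5 -0.   0.2  0.1  0.2  0.  -0.4  0.3  0.5 -0.2  0.4 -0.4
 -0.5  0.3 -0.2 -0.5 -0.7  0.9]
(1, 0) [ 5.32157164e-01 -1.91169586e-01  2.77468362e-01  6.44283625e+01
  4.30949113e-02 -9.49851375e-02 -6.02607577e-01] cost 0.8839675729831826
[-0.1 -0.3 -0.3 -0.   0.4  0.1  0.   0.2 -0.  -0.3 -0.3  1.1]
(0, 1) [ 5.29620095e-01 -1.93775323e-01  2.85418749e-01  6.23972110e+01
  2.22257726e-03  0.00000000e+00  0.00000000e+00] cost 0.8106112031145628
[-0.6  0.3  0.5 -0.2  0.4 -0.3 -0.3  0.2  0.   0.  -0.7  0.1]
```

```bash
python3 - <<'E'
from fit import *
import cv2
np.set_printoptions(precision=4,suppress=True)
j=1.8922;u=np.array([-np.sin(j),np.cos(j)]);y=np.array([np.cos(j),np.sin(j)])
def loc(p,z): q=onz(c6,p,z,s6)[:2]-s6["tool_pos"][:2];return q@u*1e3,q@y*1e3
print("flange edge",loc((193,93.5),.171),loc((437,93),.171))
print("wall top",loc((178.5,123),.203),loc((453,121),.203))
print("handle end",loc((316,189),.2635))
E
cp pics/w6.png pics/w6c.png
python3 - <<'E'
import cv2
a=cv2.imread("pics/w6.png");cv2.imwrite("pics/w6c.png",cv2.resize(a[85:260,170:460],None,fx=2.7,fy=3.3,interpolation=cv2.INTER_CUBIC))
E
```

```text
flange edge (np.float64(75.4819573569439), np.float64(-76.10143053915121)) (np.float64(75.90729818052574), np.float64(74.09873393156157))
wall top (np.float64(60.61216176790664), np.float64(-74.99394078551055)) (np.float64(61.80734847343839), np.float64(73.7524684899383))
handle end (np.float64(40.56440862386077), np.float64(-0.5347819593212079))
```

View pics/w6c.png

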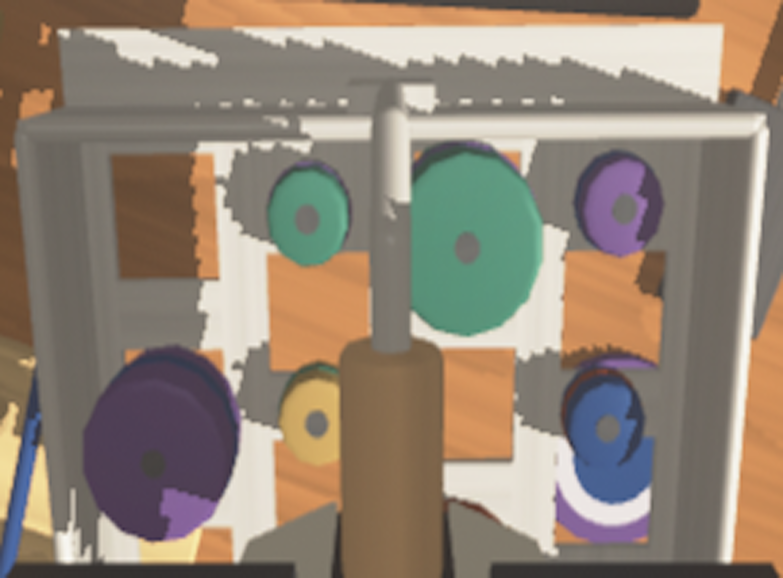

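```bash
python3 -m inch '-1.4 -.6 -.7 0 0;-2.8 -1.2 -1.4 0 0;-4.1 -1.8 -2.1 0 0;-5.5 -2.4 -2.8 0 0;-6.9 -2.9 -3.5 0 0;-8.2 -3.5 -4.2 -.003 0;-8.2 -3.5 -4.2 -.003 0;-8.2 -3.5 -4.2 -.003 0'; python3 -m inch '-8.2 -3.5 -4.2 -.003 0;-8.2 -3.5 -4.2 -.003 0;-8.2 -3.5 -4.2 -.003 0;-8.2 -3.5 -4.2 -.003 0;-8.2 -3.5 -4.2 -.003 0;-8.2 -3.5 -4.2 -.003 0;-8.2 -3.5 -4.2 -.003 0;-8.2 -3.5 -4.2 -.003 0'; python3 -m inch '-8.2 -3.5 -4.2 -.002 0;-8.2 -3.5 -4.2 -.002 0;-6.9 -2.9 -3.5 0 0;-5.5 -2.4 -2.8 0 0;-4.1 -1.8 -2.1 0 0;-2.8 -1.2 -1.4 0 0;-1.4 -.6 -.7 0 0;0 0 0 0 0';python3 -m inch '0 0 0 0 0;0 0 0 0 0;0 0 0 0 0'
python3 - <<'E'
from h import *
import cv2,pickle
L=[]
for k in range(4):
    s=readout.observe();L.append(s["tool_pos"]);c=cams.read_camera("wrist")
s,R=info();print("mean",np.mean(L,0));cv2.imwrite("pics/w7.png",c["color"][:,:,::-1]);pickle.dump((s,c),open("w7.pkl","wb"))
c=cams.read_camera("scene");cv2.imwrite("pics/s7.png",cv2.resize(c["color"][130:250,160:320,::-1],None,fx=5,fy=5,interpolation=cv2.INTER_CUBIC))
c=cams.read_camera("side");cv2.imwrite("pics/d7.png",cv2.resize(c["color"][80:220,290:430,::-1],None,fx=5,fy=4.2,interpolation=cv2.INTER_CUBIC))
E
```

```text
time: 11.37
tool_pos: [0.6324, -0.1515, 0.3978]
tool_rot: [2.618, 1.57, 2.93]
contact_force: [0.8, -0.2, -6.0]
opening: 0.015
time: 12.03
tool_pos: [0.5667, -0.1794, 0.3644]
tool_rot: [-2.258, 1.571, -1.97]
contact_force: [-0.7, -0.7, -5.2]
opening: 0.0145
time: 12.7
tool_pos: [0.5306, -0.1951, 0.3456]
tool_rot: [0.408, 1.571, 0.693]
contact_force: [-0.1, 0.6, -5.3]
opening: 0.015
time: 12.95
tool_pos: [0.5309, -0.1949, 0.3457]
tool_rot: [-0.414, 1.57, -0.129]
contact_force: [-0.2, 0.4, -5.6]
opening: 0.0146
t 13.15 pos [ 0.5308 -0.1949  0.3457] jaw 1.8554 x [ 0.      0.0001 -1.    ] q [-0.4875  0.4669  1.4994  0.0001  1.1752 -2.3429] F [-0.1768 -0.0463 -5.8189] op 0.015
mean [ 0.5309 -0.1949  0.3457]
```

View pics/w7.png

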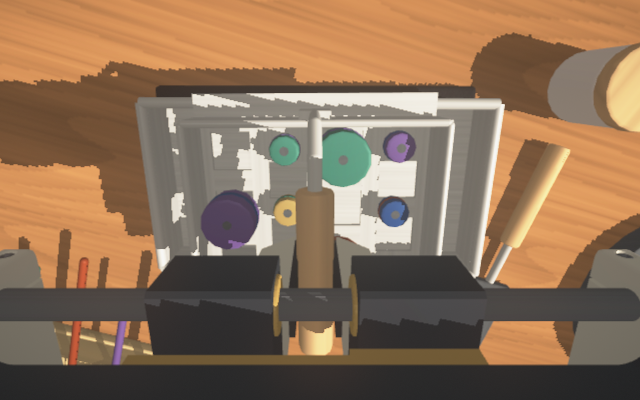

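View pics/s7.png

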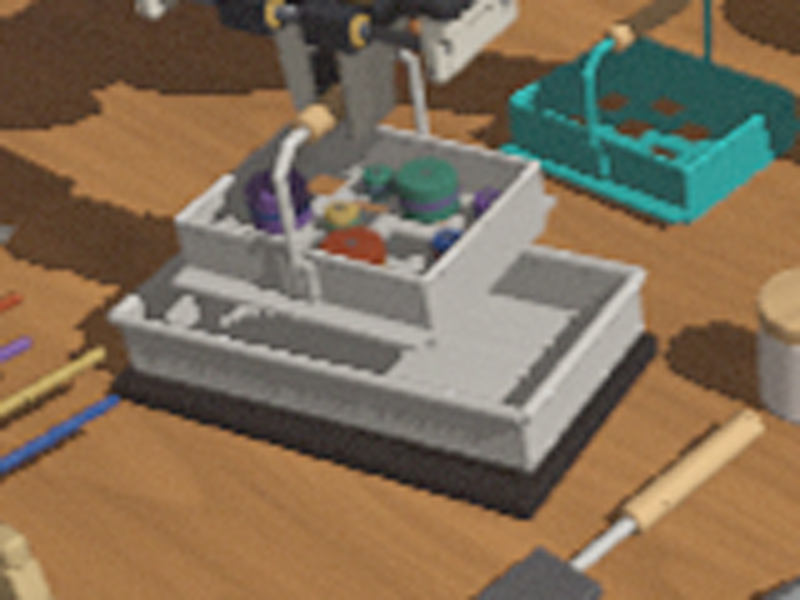

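View pics/d7.png

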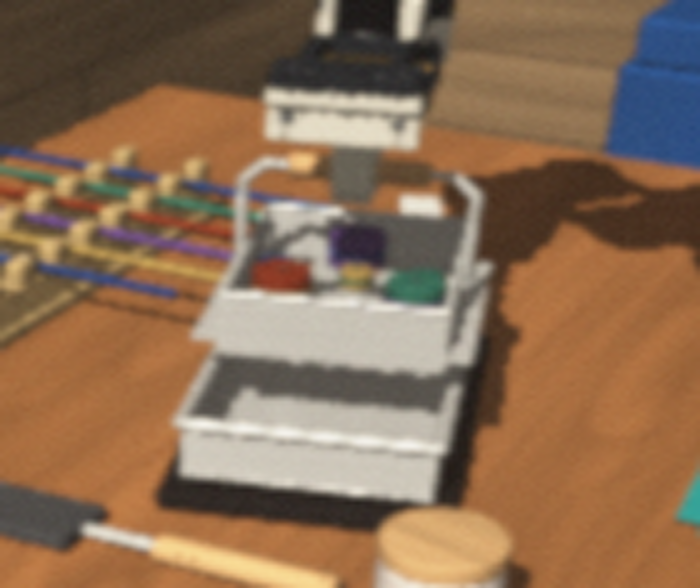

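Run:
```python
import cv2,numpy as np
a=cv2.imread("pics/w7.png")
l=cv2.resize(a[80:130,125:200],None,fx=10,fy=6,interpolation=cv2.INTER_CUBIC);r=cv2.resize(a[80:130,440:515],None,fx=10,fy=6,interpolation=cv2.INTER_CUBIC)
cv2.imwrite("pics/w7z.png",np.vstack([l,r])[:600])
```

```text
(no output)
```

View pics/w7z.png

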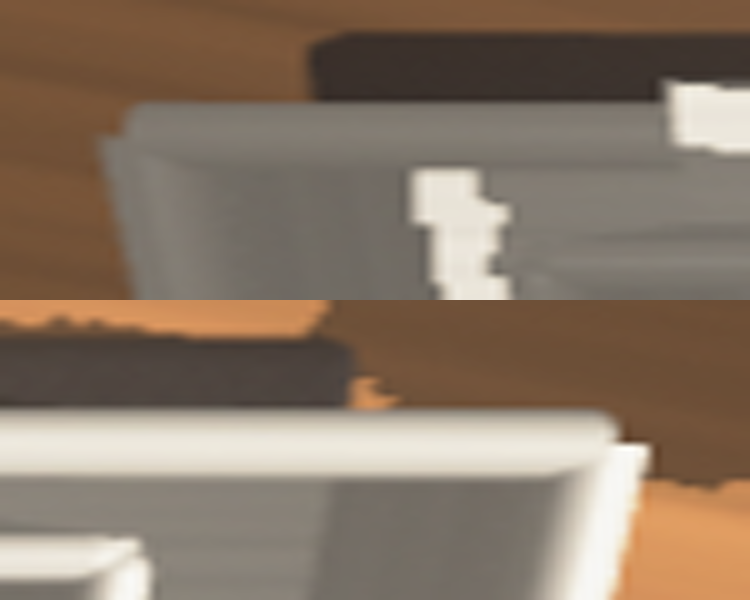

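```bash
cat >> fit.py <<'E'
s7,c7=pickle.load(open("w7.pkl","rb"));M7=M_of(c7,s7)
W7=[(-67.5,-133.5,-4,(135,103)),(-67.5,133.5,-4,(505,104.5)),(-71.5,-129.5,-4,(137,97.2)),(-71.5,129.5,-4,(501.8,98.2))]
def res2(p,S_=1,W_=1,ws=.5):
    r=list(res(p,S_,W_)); 
    for x,y,zo,uv in W7:r+=list(proj(c7,M7,model(p,x,y,zo))-uv)
    return np.array(r)
if __name__=="__main__":
  for u in((1,1),(0,1),(0,0)):
    o=least_squares(res2,[.53,-.194,.284,63,.03,0,0],x_scale=[.01,.01,.01,1,.01,1,1],args=u);print(u,o.x.round(4),"cost",o.cost);print(res2(o.x,*u).round(1))
  j=1.8554;u=np.array([-np.sin(j),np.cos(j)])
  for z in(.0945,.096):
    print("flange",[(onz(c7,p,z,s7)[:2]-s7["tool_pos"][:2])@u for p in((193,93.5),(437,93.5))])
E
python3 fit.py | tail -9
```

```text
(0, 1) [ 5.30200e-01 -1.94800e-01  2.83500e-01  6.33277e+01  3.07000e-02
  0.00000e+00  0.00000e+00] cost 3.91289897450756
[-0.6  0.4  0.8  0.2  0.2 -0.2 -0.1  0.6  0.   0.  -0.5  0.8 -1.3 -0.2
  0.7 -0.4  1.4 -0.1 -1.  -0. ]
(0, 0) [ 5.29800e-01 -1.93300e-01  2.82400e-01  6.36525e+01  5.70000e-03
  0.00000e+00  0.00000e+00] cost 2.677862383263055
[ 0.   0.  -0.5  0.1 -1.4 -0.   0.8 -0.2  1.4  0.  -0.7  0.2]
flange [np.float64(0.07540100744139737), np.float64(0.0755242920249453)]
flange [np.float64(0.07542517975789251), np.float64(0.07554766084567238)]
```

```bash
python3 -m inch '0 0 -1.5 0 0;0 0 -3 0 0;0 0 -4 0 0;0 0 -4 0 0;0 0 -4 0 0;0 0 -4 0 0;0 0 -2.5 0 0;0 0 -1 0 0';python3 -m inch '0 0 0 0 0;0 0 0 0 0' 20; python3 -c "from h import *;info()"
```

```text
time: 13.97
tool_pos: [0.5306, -0.195, 0.3209]
tool_rot: [2.295, 1.57, 2.58]
contact_force: [-0.9, 0.9, -5.4]
opening: 0.0152
time: 14.13
tool_pos: [0.5307, -0.195, 0.3217]
tool_rot: [-0.286, 1.571, -0.001]
contact_force: [0.3, -0.2, -5.3]
opening: 0.0156
t 14.13 pos [ 0.5307 -0.195   0.3217] jaw 1.8552 x [ 0.0001 -0.     -1.    ] q [-0.4877  0.4915  1.5306  0.0001  1.1194 -2.3429] F [ 0.3423 -0.1854 -5.2539] op 0.0156
```

```bash
for i in 1 2 3; do echo; done; python3 -m inch '0 0 -1 0 0;0 0 -1 0 0;0 0 -1 0 0;0 0 0 0 0' | egrep "pos|force"; python3 -m inch '0 0 -.7 0 0;0 0 -.7 0 0;0 0 0 0 0' | egrep "pos|force"
```

```text
tool_pos: [0.5306, -0.195, 0.3184]
contact_force: [0.3, 0.1, -4.8]
tool_pos: [0.5306, -0.195, 0.3171]
contact_force: [-0.3, -0.5, -5.5]
```

```bash
python3 -m inch '0 0 -.5 0 0;0 0 -.5 0 0;0 0 0 0 0' | egrep "pos|force"
```

```text
tool_pos: [0.5307, -0.1951, 0.3163]
contact_force: [0.5, -0.1, -5.9]
```

```bash
python3 -m inch '0 0 -.5 0 0;0 0 -.5 0 0;0 0 0 0 0' | egrep "pos|force"; python3 -m inch '0 0 -.5 0 0;0 0 0 0 0' | egrep "pos|force"; python3 -m inch '0 0 -.5 0 0;0 0 0 0 0' | egrep "pos|force"
```

```text
tool_pos: [0.5307, -0.1951, 0.3154]
contact_force: [0.1, -0.9, -3.9]
tool_pos: [0.5307, -0.195, 0.3148]
contact_force: [-0.2, -0.4, -2.9]
tool_pos: [0.5307, -0.195, 0.3142]
contact_force: [-0.2, -1.2, -4.0]
```

```bash
python3 -m inch '0 0 0 0 0;0 0 -.5 0 0;0 0 0 0 0' 10| egrep "pos|force"; python3 -m inch '0 0 -.5 0 0;0 0 0 0 0' | egrep "pos|force"
python3 - <<'E'
from h import *
import cv2
for k in range(3): s,R=info();c=cams.read_camera("wrist")
cv2.imwrite("pics/w8.png",c["color"][:,:,::-1])
c=cams.read_camera("scene");cv2.imwrite("pics/s8.png",cv2.resize(c["color"][130:250,160:320,::-1],None,fx=5,fy=5,interpolation=cv2.INTER_CUBIC))
E
```

```text
tool_pos: [0.5307, -0.195, 0.3141]
contact_force: [0.2, -0.4, -0.9]
tool_pos: [0.5308, -0.195, 0.314]
contact_force: [-1.1, 0.9, 3.9]
t 15.97 pos [ 0.5308 -0.195   0.314 ] jaw 1.8552 x [ 0.0011 -0.0006 -1.    ] q [-0.4877  0.4997  1.5402  0.      1.1003 -2.3429] F [-1.1004  0.9008  3.9397] op 0.0152
t 16.02 pos [ 0.5308 -0.195   0.314 ] jaw 1.8553 x [ 0.0012 -0.0006 -1.    ] q [-0.4877  0.4997  1.5402  0.      1.1003 -2.343 ] F [-1.4951 -0.5822  5.1119] op 0.0157
t 16.07 pos [ 0.5308 -0.1951  0.314 ] jaw 1.8552 x [ 0.0012 -0.0006 -1.    ] q [-0.4877  0.4998  1.5403  0.0001  1.1002 -2.3429] F [-2.2344  0.7339  5.8763] op 0.0155
```

View pics/w8.png

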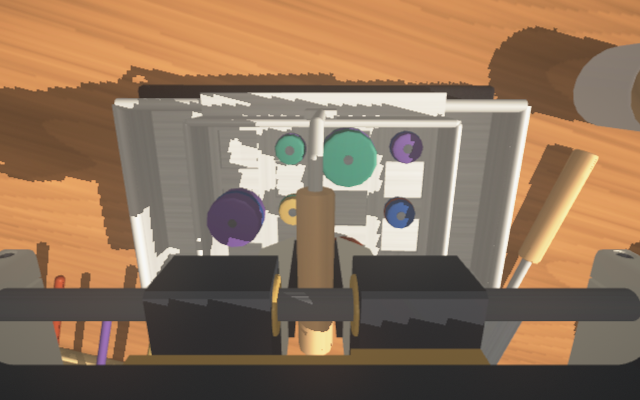

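View pics/s8.png

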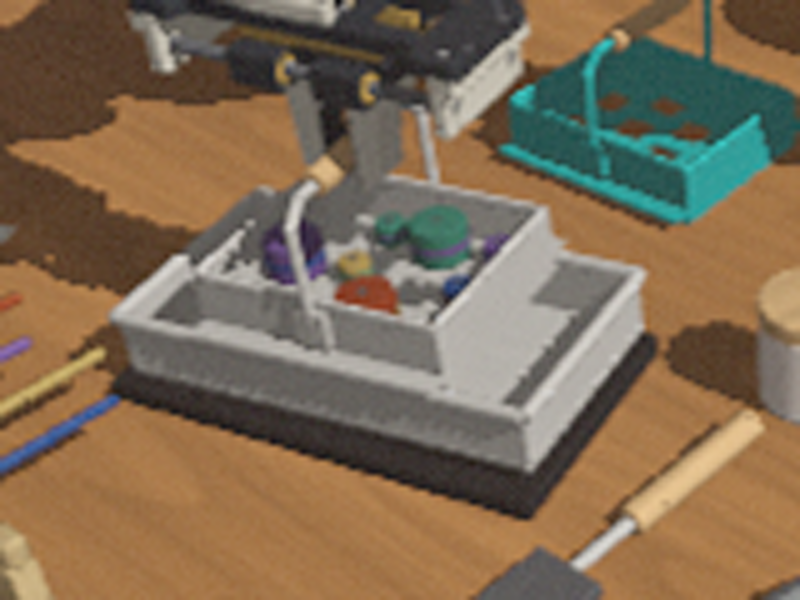

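```bash
python3 -m inch '0 0 .4 0 0;0 0 .4 0 0;0 0 0 0 0;0 0 0 0 0' 8| egrep "pos|force"; python3 -m inch '-.7 2.4 .1 0 0;-1.4 4.8 .2 0 0;-1.4 4.8 .2 0 0;-.7 2.4 .1 0 0;0 0 0 0 0;0 0 0 0 0' | egrep "pos|force"; python3 -c "
from h import *
for k in range(3): s,R=info();cams.read_camera('wrist')"
```

```text
tool_pos: [0.5308, -0.1951, 0.314]
contact_force: [0.4, -0.0, 1.2]
tool_pos: [0.5263, -0.18, 0.3147]
contact_force: [-0.1, 1.7, 2.3]
t 17.0 pos [ 0.5263 -0.18    0.3147] jaw 1.8557 x [-0.0006  0.0009 -1.    ] q [-0.4674  0.4841  1.5655  0.0006  1.0929 -2.3234] F [-0.1185  1.6927  2.346 ] op 0.0157
t 17.05 pos [ 0.5264 -0.1802  0.3147] jaw 1.8556 x [-0.0004  0.0008 -1.    ] q [-0.4677  0.4843  1.5652  0.0006  1.0927 -2.3235] F [-0.1321  0.8477  2.4073] op 0.0154
t 17.1 pos [ 0.5264 -0.1803  0.3147] jaw 1.8554 x [-0.0003  0.0006 -1.    ] q [-0.4678  0.4844  1.5651  0.0005  1.0926 -2.3234] F [-0.5509  0.1118  2.188 ] op 0.0156
```

```bash
python3 -m inch '-1.4 4.8 .2 0 0;-1.4 4.8 .2 0 0;-1.4 4.8 .2 0 0;-1.4 4.8 .2 0 0;0 0 0 0 0;0 0 0 0 0' 15| egrep "pos|force"; python3 -c "
from h import *
for k in range(2): s,R=info();cams.read_camera('wrist')"
```

```text
tool_pos: [0.5207, -0.1607, 0.3155]
contact_force: [-0.4, 1.9, 2.8]
t 17.65 pos [ 0.5207 -0.1607  0.3155] jaw 1.8558 x [-0.0004  0.0008 -1.    ] q [-0.4402  0.4645  1.5969  0.0007  1.0809 -2.2963] F [-0.3538  1.8949  2.8237] op 0.0151
t 17.7 pos [ 0.5208 -0.1609  0.3155] jaw 1.8557 x [-0.0003  0.0007 -1.    ] q [-0.4405  0.4647  1.5966  0.0005  1.0809 -2.2964] F [-1.0689  2.4521  2.6479] op 0.0157
```

```bash
python3 -m inch '3.9 -13.4 -.6 0 0;5.9 -20.2 -.9 0 0;5.9 -20.2 -.9 0 0;3.9 -13.4 -.6 0 0' | egrep "pos|force"; python3 -m inch '-3.9 13.4 .6 0 0;-5.9 20.2 .9 0 0;-5.9 20.2 .9 0 0;-3.9 13.4 .6 0 0' | egrep "pos|force";  python3 -m inch '3.9 -13.4 -.6 0 0;5.9 -20.2 -.9 0 0;5.9 -20.2 -.9 0 0;3.9 -13.4 -.6 0 0' | egrep "pos|force"
python3 - <<'E'
from h import *
import cv2
for k in range(2): s,R=info();c=cams.read_camera("wrist")
cv2.imwrite("pics/w9.png",c["color"][:,:,::-1])
c=cams.read_camera("scene");cv2.imwrite("pics/s9.png",cv2.resize(c["color"][130:250,160:320,::-1],None,fx=5,fy=5,interpolation=cv2.INTER_CUBIC))
E
```

```text
tool_pos: [0.5409, -0.2305, 0.3124]
contact_force: [0.5, 0.5, 3.6]
tool_pos: [0.5206, -0.161, 0.3155]
contact_force: [0.9, -1.4, 1.0]
tool_pos: [0.541, -0.2301, 0.3124]
contact_force: [-0.1, 1.0, 4.8]
t 18.75 pos [ 0.541  -0.2301  0.3124] jaw 1.8554 x [ 0.0004 -0.0005 -1.    ] q [-0.5325  0.5391  1.475  -0.0002  1.127  -2.3878] F [-0.1031  0.9563  4.8125] op 0.0159
t 18.8 pos [ 0.5413 -0.2322  0.3123] jaw 1.854 x [ 0.0014 -0.0021 -1.    ] q [-0.535   0.5407  1.4723 -0.0012  1.1263 -2.3884] F [ 0.5732 -4.4832  3.1302] op 0.0156
```

View pics/w9.png

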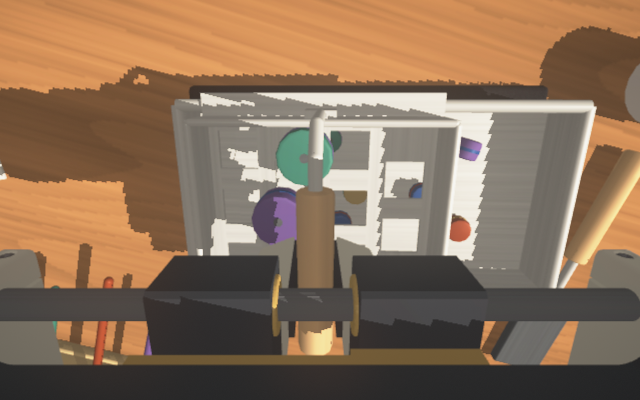

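View pics/s9.png

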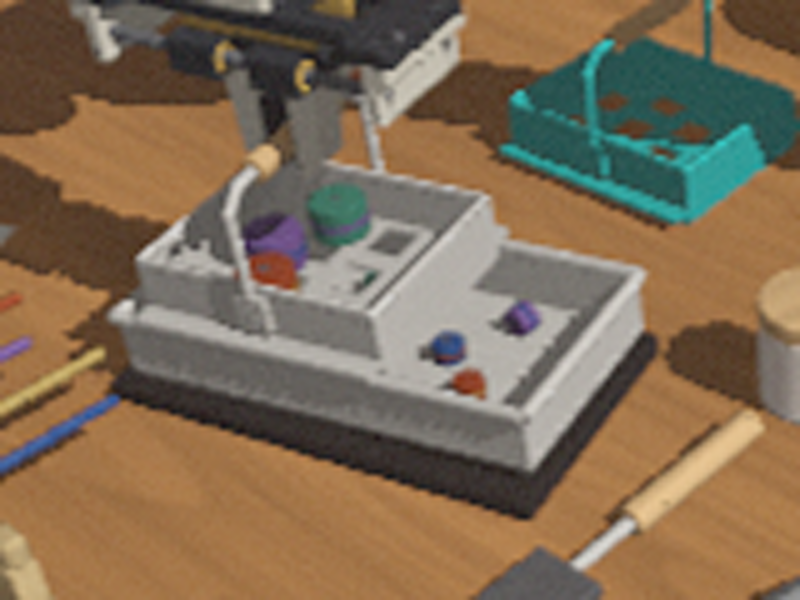

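```bash
python3 -c "
import cv2
a=cv2.imread('pics/w9.png');cv2.imwrite('pics/w9z.png',cv2.resize(a[85:260,185:500],None,fx=2.5,fy=3.4,interpolation=cv2.INTER_CUBIC))"
```

View pics/w9z.png

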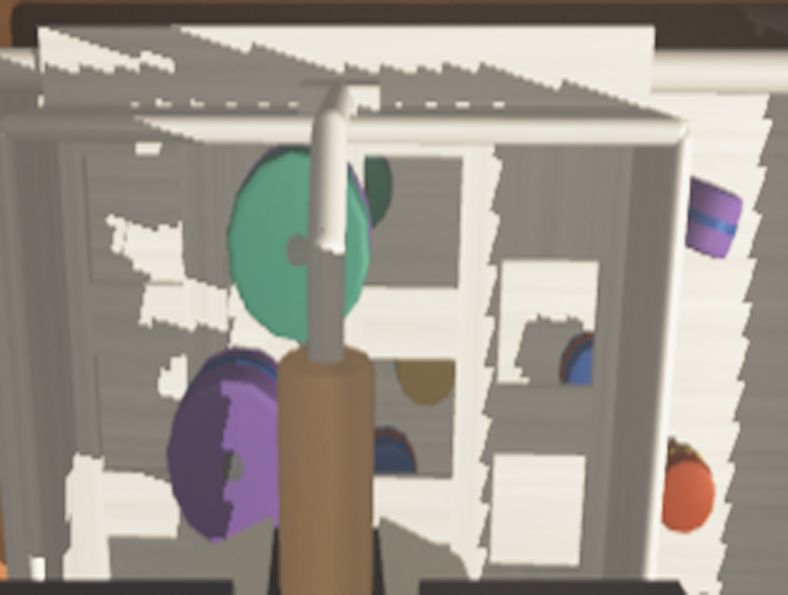

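```bash
python3 -m inch '-.6 2 .1 0 0;-1.1 4 .2 0 0;-1.7 6 .2 0 0;-1.7 6 .3 0 0;-1.7 6 .3 0 0;-1.7 6 .2 0 0;-1.7 6 .3 0 0;-1.7 6 .3 0 0' | egrep "pos|force"; python3 -m inch '-1.7 6 .2 0 0;-1.7 6 .3 0 0;-1.1 4 .2 0 0;-.6 2 .1 0 0;0 0 .2 0 0;0 0 0 0 0' | egrep "pos|force"
python3 - <<'E'
from h import *
import cv2
for k in range(2): s,R=info();c=cams.read_camera("wrist")
cv2.imwrite("pics/w10.png",c["color"][:,:,::-1])
c=cams.read_camera("scene");cv2.imwrite("pics/s10.png",cv2.resize(c["color"][130:250,160:320,::-1],None,fx=5,fy=5,interpolation=cv2.INTER_CUBIC))
E
```

```text
tool_pos: [0.5284, -0.1857, 0.3144]
contact_force: [0.7, -1.4, 3.1]
tool_pos: [0.5234, -0.1682, 0.3152]
contact_force: [0.2, 1.4, 3.1]
t 20.07 pos [ 0.5234 -0.1682  0.3152] jaw 1.8553 x [-0.0008  0.0011 -1.    ] q [-0.4506  0.4729  1.5835  0.0007  1.0864 -2.3062] F [0.2139 1.3825 3.1323] op 0.0157
t 20.12 pos [ 0.5234 -0.1684  0.3152] jaw 1.8552 x [-0.0006  0.0009 -1.    ] q [-0.4508  0.4729  1.5833  0.0006  1.0863 -2.3063] F [0.0787 1.0045 2.2515] op 0.0155
```

View pics/w10.png

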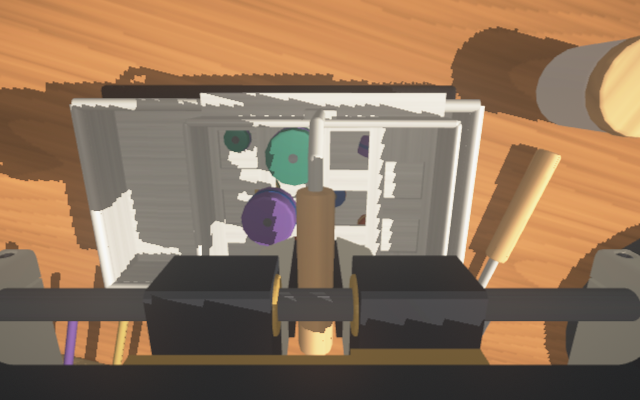

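View pics/s10.png

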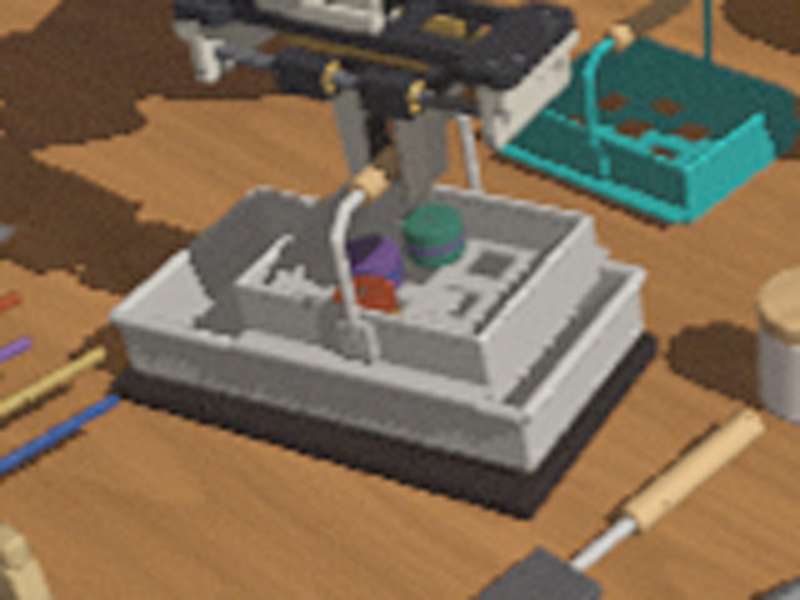

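```bash
python3 -m inch '0 0 .3 0 0;0 0 .3 0 0;0 0 .3 0 0;0 0 0 0 0;0 0 0 0 0' 5| egrep "pos|force"; python3 -m inch '0 0 0 0 .18;0 0 0 0 .25;0 0 0 0 .4;0 0 0 0 .6;0 0 0 0 .8;0 0 0 0 1;0 0 0 0 1;0 0 0 0 1'; python3 -m inch '0 0 0 0 1;0 0 0 0 1;0 0 0 0 1;0 0 0 0 1;0 0 0 0 1'
```

```text
tool_pos: [0.5233, -0.1686, 0.3156]
contact_force: [0.0, -0.5, -4.2]
time: 21.3
tool_pos: [0.5235, -0.1686, 0.3163]
tool_rot: [0.546, 1.571, 0.831]
contact_force: [-0.5, 0.6, -0.7]
opening: 0.0586
time: 21.72
tool_pos: [0.5235, -0.1686, 0.3162]
tool_rot: [0.93, 1.571, 1.214]
contact_force: [-0.4, 0.1, -0.3]
opening: 0.0899
```

Open and free; rise, then step back to look.

```bash
python3 -m inch '0 0 4 0 1;0 0 10 0 1;0 0 20 0 1;0 0 20 0 1;0 0 20 0 1;0 0 20 0 1;0 0 20 0 1;0 0 20 0 1' | egrep "pos|force"; python3 -m inch '-10 0 10 0 1;-20 0 10 0 1;-20 0 0 0 1;-20 0 0 0 1;-10 0 0 0 1;0 0 0 0 1;0 0 0 0 1' | egrep "pos|force"
python3 - <<'E'
from h import *
import cv2
s,R=info();c=cams.read_camera("wrist")
cv2.imwrite("pics/w11.png",c["color"][:,:,::-1])
c=cams.read_camera("scene");cv2.imwrite("pics/s11.png",cv2.resize(c["color"][130:250,160:320,::-1],None,fx=5,fy=5,interpolation=cv2.INTER_CUBIC))
c=cams.read_camera("side");cv2.imwrite("pics/d11.png",cv2.resize(c["color"][80:220,290:430,::-1],None,fx=5,fy=4.2,interpolation=cv2.INTER_CUBIC))
E
```

```text
tool_pos: [0.5232, -0.1685, 0.4524]
contact_force: [1.4, -0.1, -0.7]
tool_pos: [0.4433, -0.1686, 0.4707]
contact_force: [-0.8, 0.3, -0.2]
t 22.97 pos [ 0.4433 -0.1686  0.4707] jaw 1.8545 x [ 0.001  -0.0003 -1.    ] q [-0.5254  0.2011  1.5345  0.0003  1.4049 -2.38  ] F [-0.8425  0.2588 -0.1681] op 0.0918
```

View pics/w11.png

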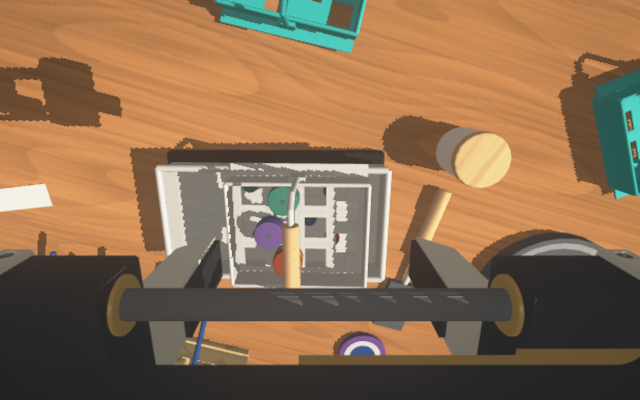

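View pics/s11.png

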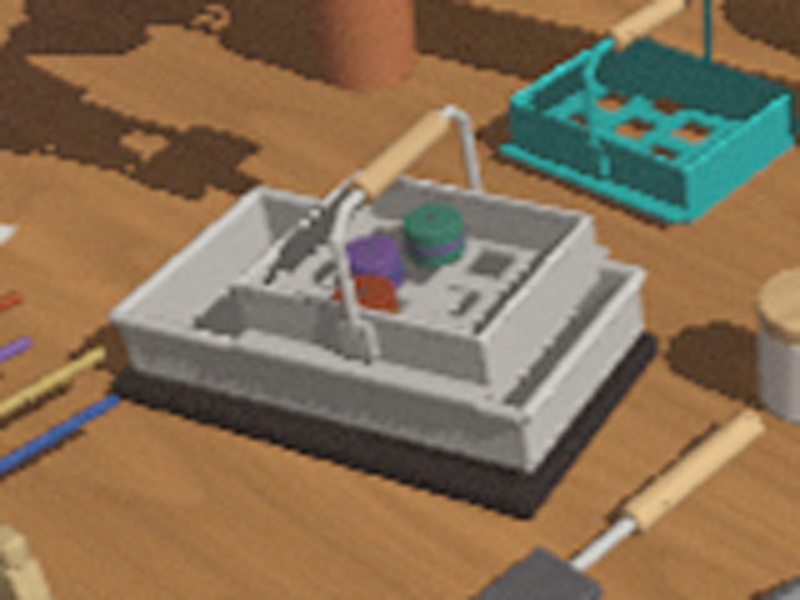

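View pics/d11.png

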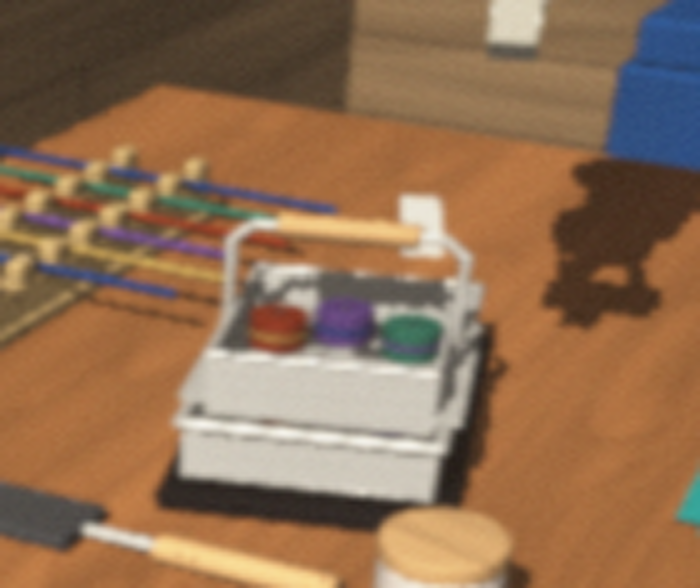

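```bash
python3 -c "
from cell import workorder;print(workorder.hand_in())"
```

```text
the job is handed in; nothing more can be done
None
```

I carried the sieve level to the catch tray and set it with its skirt between the rails. I then shook it with three 70 mm strokes that followed the rails' slope of about 0.043, moved it slowly back along the rails to look underneath, and let go. The job was handed in at about 23 s; no verdict was reported.

- **Small beads:** while I still held the sieve, all six were visible under its floor, three of them on the open pan and the rest through the holes.
- **Large beads and sieve:** the last pictures show only the three large beads in the sieve, which rests on the rails about 27 mm from the tray's middle along its length. My estimate puts it within about 1 mm of the tray's middle line.
- **Forces:** the readings gave at most about 11 N on the rails. They are taken only at the end of each move and with each picture, so I cannot rule out short peaks within a stroke.
- **Surroundings:** the gripper was open, clear and reading about zero force. The paddle, pot and coaster looked unmoved. I did not look again at the tweezers after the carry; the arm never went near them.

**A check that disagreed:** the first tray fits from the scene and wrist cameras differed by about 10 mm. They came together once I took the end rims as centred 129.5 mm from the middle rather than 125 mm. The scene camera alone still put the tray about 3 mm to one side, so I used the wrist camera, and the skirt dropped between the rails cleanly.

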